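# Rebuild the washed tube-mixer head on its stepped spindle

### The job

The tube mixer has been taken apart and washed, and its three parts hang on the pegs of the sloping draining rack. Put it together again on the upright stepped spindle of the drive unit, widest bore first: the spacer ring down on the bearing plate, then the four-armed tube head, turned until its square bore drops over the square drive and the hub rests on the spacer, then the small knurled collar down on the hub. Do not ram or force the parts, leave each fully home and level, and do not disturb the other things on the bench.

Things in the scene. Friction and masses are not known exactly. Their poses are not given: they have to be found in the camera images.
- drive: Drive unit of the tube mixer, fixed: white plastic housing 150 x 136 x 40 mm, black dial and rocker switch on its front (-x). Origin on the bench under the spindle axis, z up; the housing reaches 90 mm to -x, 60 mm to +x, 68 mm to each side. On top a round dark steel bearing plate, diameter 76 mm, its top 46 mm above the bench.
- seat (a point): Centre of the top of the bearing plate, on the spindle axis, 46 mm above the bench; axes as the drive unit. From here the steel spindle rises: first a round step, diameter 28 mm, from 0 to 20 mm above the plate, top edge bevelled 2.5 mm.
- square_top (a point): Point on the spindle axis at the top of its square drive, 42 mm above the plate; axes as the drive unit (they do not turn with the square). The square, 18 mm over the flats, corners cut 1.5 mm, stands from 20 to 42 mm above the plate; its top 3 mm taper to 13 mm. How its flats stand differs every time and is not in the readings: it can be seen, or felt with the tube head.
- pin_tip (a point): Tip of the spindle, on its axis, 62 mm above the plate: a round pin, diameter 14 mm, from 42 to 62 mm above the plate, tip bevelled over 5 mm. The motor's gearing holds the spindle: it turns about its axis only at more than 0.3 N m. Its fits are greased and slide freely.
- rack: White plastic draining rack, fixed, 300 mm wide; origin on the bench below the middle peg's foot. Its board slopes 35 degrees, rising to +x of the rack. Three round pegs, diameter 12 mm, 30 mm long, stand square to the board at y = -105, 0, +105 mm, feet 68 mm above the bench, leaning along (-0.574, 0, 0.819) in rack axes. The board runs 80 mm up and down the slope from the pegs; 6 mm lip below.
- spacer: Plain aluminium spacer ring with a dark groove round it: outer diameter 56 mm, bore 30 mm, 22 mm high, 110 g. Origin in the centre of its underside (which lies on the rack's board at the start), z along its axis. It starts on one of the three pegs (which one varies), flat on the board, hanging up to 9 mm down the slope from the peg's axis.
- head: Grey plastic tube head, 90 g: round hub, diameter 36 mm, 24 mm high, with a square bore 20 mm wide right through; at its foot, 0 to 8 mm high, four arms carry open tube rings, 47 mm from the axis at most. Origin in the centre of the underside (on the board at the start), z along the hub, x and y along arms and square to the bore's sides. Starts on another peg. Fits the square every 90 degrees, within 5.
- collar: Small aluminium collar with a knurled rim: outer diameter 32 mm, bore 16 mm, 14 mm high, 50 g. Origin in the centre of its underside (on the rack's board at the start), z along its axis. Starts on another peg of the rack.
- marker: Black marker pen, 134 mm long and 13 mm thick, lying between rack and drive unit, in front; bystander. Origin in the centre of its underside.
- dropper_yellow: Small dropper bottle with a black cap, 22 mm wide and 77 mm tall, standing between drive unit and rack; bystander, easily tipped. Origin in the centre of its underside.
- test_strip: White test cassette, 21 x 70 x 5 mm, lying between drive unit and rack; bystander. Origin in the centre of its underside.
- gauze_pack: Folded gauze swab, 35 x 35 x 21 mm, lying to the right front of the drive unit; bystander. Origin in the centre of its underside.
Things that resemble listed ones, but are neither listed nor needed, are in the scene too. What is shaped like the head but turquoise is not meant. What is shaped like the spacer but blue is not meant.

How it is judged:
On the way, in this order (a step that is already met when the one before it is completed fails the run):
1. the spacer ring is on the spindle, down on the bearing plate (horizontal distance between spacer and seat below 0.003 m and z of spacer in the frame of seat between -0.003 and 0.003 m and angle between spacer's own z axis and vertical below 0.07 rad), for 0.2 s.
2. the tube head's square bore is down over the square drive and the hub rests on the spacer (all of step 1 and horizontal distance between head and seat below 0.003 m and z of head in the frame of seat between 0.019 and 0.025 m and angle between head's own z axis and vertical below 0.07 rad), for 0.2 s.
At the end, for the whole second after the job is handed in: Spacer, tube head and collar are on the spindle in this order from below, each within 3 mm of the spindle axis, within 3 mm of its seated height (undersides 0, 22 and 46 mm above the bearing plate), level within 4 degrees, let go and at rest (all of step 2 and horizontal distance between collar and seat below 0.003 m and z of collar in the frame of seat between 0.043 and 0.049 m and angle between collar's own z axis and vertical below 0.07 rad and linear speed of each of spacer, head, collar below 0.02 m/s); the robot touches nothing.
It fails at once if a part or the drive unit is rammed: more than 80 N on the drive unit and spindle (contact force between drive and anything else above 80 N).
It fails at once if the marker, dropper bottle, test cassette or gauze swab is shifted by more than 25 mm (distance of any of marker, dropper_yellow, test_strip, gauze_pack from where it was at the start of the episode above 0.025 m).
It also fails if it takes over 72 s, if anything falls off the work surface, if the arm or the gripper's body presses on something with over 40 N, if the wrist force passes 120 N, or if a joint passes its speed limit or range.

### The arm

A 6-joint arm with a two-finger parallel gripper is mounted at the origin on a cart in front of the work surface, level with it; the furniture and walls round the work are solid. World frame = base frame: x ahead of the robot, y to its left, z up, the work surface at z = 0. Lengths are in m, angles in rad, forces in N, time in s.
With the tool pointing down it reaches from about 0.375 to 0.9 m from the base axis. Payload 3.1 kg.
Tool frame: the origin (TCP) lies on the centre line of the jaws, within the pads' length; the fingertips stand 11 mm ahead of it and the grasp point (between the pads) lies 8 mm behind it (r.tip_extent is the y of the fingertips in the tool frame, in m); y points along the fingers, z is the direction in which the jaws open and shut, and the axes are right-handed (so a half turn about y gives the same grasp; the last joint's range is limited). The gripper opens to 85 mm and grips with 20 to 120 N. Pads are 22 mm wide; open, the fingers measure 114 mm over their backs; the gripper's body (76 mm by 85 mm) begins 54 mm behind the grasp point. The pads swing forward as they close: fully open they stand 13 mm farther back than shut.
Start: joints at [-1.329, 0.527, 1.433, -0, 1.181, -0.178], TCP at [0.255, -0.571, 0.242] pointing down, gripper open.
Joint ranges: [-3.08, 3.08], [-0.75, 2.2], [0.22, 2.44], [-1.43, 4.57], [0, 2.65], [-2.85, 2.85]. Speed limits (rad/s): [2.79, 2.79, 3.14, 3.14, 3.14, 3.14].

### API

Orientations are given as a unit quaternion [x, y, z, w].
In Python, from cell import r, camera, get_calibration gives the robot as it stands.
- The arm moves only by the shell command python3 -m handwheel 'ROWS' [FORCE]. ROWS is JSON, a list of rows, each an object of numbers: "dx", "dy", "dz": the shift along the tool's x, y, z in cm; "wx", "wy", "wz": the turn, a rotation vector about the tool's x, y, z in rad; "hand": the opening, from 0 (shut) to 1 (fully open). A call has 1 to 12 rows; each row is the pose to reach, as a shift and turn from the pose commanded when the call began, along the tool's axes at that moment; what a row does not reach only later rows make up. A row lasts 1/12 s, in which the tool goes at most 41.7 mm and 7.16 degrees, less where a joint would pass 70% of its speed; a pose out of reach is approached as far as the arm can. A call with a gripper value outside its range is refused whole. The fingers move at their own pace and stop on an object; FORCE is the grip in N (left out, the last holds). Time passes only in rows, so rows that repeat a pose let the fingers close. It gives the time, the measured TCP pose, the force and the opening at its end, in the units of the state.
- r.sense(): the state, without advancing time (a new reading comes with each control period).
- camera(name): name is "scene" or "top" or "wrist"; returns (picture, depth): 384x512x3 uint8, red, green, blue; 384x512 float32, m along the optical axis (not along the pixel's ray), 0 where there is no reading.
- get_calibration(name): a dict with "vfov" (degrees; the focal length in pixels is half the picture's height over the tangent of half this angle, whatever the lens; pixels are square), "cx", "cy" (the principal point, pixels), "k1" (the pictures are not rectified: a ray, as slopes to the right and down, at radius r is drawn at 1 + k1 r^2 times it, then the intrinsics apply), "rvec" (rotation vector, rad) and "tvec" (3), from world to camera coordinates, as OpenCV has them; the wrist camera has in their place "hand_eye" (4x4, takes a point from camera to tool coordinates, whose origin is the TCP and whose axes are the tool frame's). Camera axes: x right, y down, z forward; pixel columns grow to the right and rows downward; lengths in m; the calibration is good to about 2 mm. A picture is of the moment at which its call begins: read the wrist's pose just before it. get_calibration takes no time and is no camera call.
- r.job_done(): hands the job in, once; it reports no verdict.
The state is a dict: "time_s": time; "qpos": joint angles; "joint_velocities": joint speeds; "joint_efforts": joint torques, N m; "ee_pos": TCP position; "eef_rot": TCP orientation; "contact_force": force on the tool from outside, world axes, zero at the start; "torque": the same for the moment, N m; "grip_width": opening from 0.0 (shut) to 1.0 (fully open).
Only numpy, scipy, OpenCV 4.12 (cv2) and the standard library are available. Lean on these libraries where they do the work, as an engineer would, in place of code of your own. Each camera call takes 0.05 s, during which the arm holds its last target.

## Working session

There is one attempt and no reset: what is moved stays moved. The work goes in short steps, Python scripts to look and compute and a shell command to move; the robot and the scene stay as the last step left them, time stands still between calls to the robot, and variables do not carry over. Pictures are saved under pics/ and viewed, and the job is handed in when it is done.

```bash
ls; mkdir -p pics; cat > h.py <<'E'
import numpy as np, cv2
from scipy.spatial.transform import Rotation as R
from cell import r, camera, get_calibration
def calib(n):
    c=get_calibration(n); f=192/np.tan(np.radians(c['vfov'])/2); return c,f
def pose(n,st=None):
    c,f=calib(n)
    if 'hand_eye' in c:
        st=st or r.sense(); T=np.eye(4);T[:3,:3]=R.from_quat(st['eef_rot']).as_matrix();T[:3,3]=st['ee_pos']
        M=T@np.array(c['hand_eye']); return M[:3,:3],M[:3,3]
    Rm=R.from_rotvec(c['rvec']).as_matrix(); return Rm.T,-Rm.T@np.array(c['tvec'])
def slopes(n,px):
    c,f=calib(n); px=np.atleast_2d(np.float64(px)); K=np.array([[f,0,c['cx']],[0,f,c['cy']],[0,0,1]])
    return cv2.undistortPoints(px.reshape(-1,1,2),K,np.array([c['k1'],0,0,0.])).reshape(-1,2)
def ray(n,px,st=None):
    s=slopes(n,px); Rm,o=pose(n,st); d=np.c_[s,np.ones(len(s))]@Rm.T; return o,d
def onz(n,px,z,st=None):
    o,d=ray(n,px,st); return o+d*((z-o[2])/d[:,2])[:,None]
def onplane(n,px,p0,nn,st=None):
    o,d=ray(n,px,st); return o+d*(((p0-o)@nn)/(d@nn))[:,None]
def cloud(n,dep,st=None):
    v,u=np.mgrid[:384,:512]; o,d=ray(n,np.c_[u.ravel(),v.ravel()],st)
    return (o+d*dep.ravel()[:,None]).reshape(384,512,3)
def proj(n,P,st=None):
    c,f=calib(n); Rm,o=pose(n,st); q=(np.atleast_2d(P)-o)@Rm; s=q[:,:2]/q[:,2:]; k=1+c['k1']*(s**2).sum(1,keepdims=True)
    return s*k*f+[c['cx'],c['cy']]
def snap(n,name):
    st=r.sense(); im,d=camera(n); cv2.imwrite(f'pics/{name}.png',im[...,::-1]); np.savez(f'pics/{name}.npz',im=im,d=d,pos=st['ee_pos'],rot=st['eef_rot']); return im,d,st
def load(name):
    z=np.load(f'pics/{name}.npz'); return z['im'],z['d'],dict(ee_pos=z['pos'],eef_rot=z['rot'])
def crop(name,x0,y0,x1,y1,s,out):
    im=cv2.imread(f'pics/{name}.png')[y0:y1,x0:x1]; cv2.imwrite(f'pics/{out}.png',cv2.resize(im,None,fx=s,fy=s,interpolation=cv2.INTER_CUBIC))
E
python3 - <<'E'
from h import *
for n in ['scene','top']:
    snap(n,n+'0'); print(get_calibration(n), pose(n))
print(get_calibration('wrist')); print(r.sense(), r.tip_extent)
E
```

```text
pics
{'vfov': 50.849305859905726, 'cx': 255.22961873880925, 'cy': 190.2340775254196, 'k1': 0.0002221410854869371, 'rvec': array([ 2.12014856, -0.79077512,  0.37454893]), 'tvec': array([-0.35504815,  0.31338599,  1.08580456])} (array([[ 0.75819262, -0.40704973,  0.50936672],
       [-0.65198448, -0.46399681,  0.59968591],
       [-0.00775746, -0.78677664, -0.61718907]]), array([-0.15631413, -0.73721748,  0.91395721]))
{'vfov': 53.8539798252593, 'cx': 259.91823161282184, 'cy': 187.99215837844739, 'k1': -0.0006152020344110548, 'rvec': array([ 2.14701633, -2.19161709,  0.09330099]), 'tvec': array([0.03595628, 0.50339505, 1.10414313])} (array([[-0.02013439, -0.99537533,  0.09392852],
       [-0.99975684,  0.0208895 ,  0.00706278],
       [-0.00899224, -0.09376348, -0.99555389]]), array([0.39808044, 0.01763354, 1.14675738]))
{'vfov': 62.60620369751667, 'cx': 254.30912257780352, 'cy': 193.75193246086056, 'k1': -0.011998421082248885, 'hand_eye': array([[ 8.21492994e-04,  9.55927701e-01,  2.93601013e-01,
        -7.38269862e-02],
       [-6.37131808e-04, -2.93600552e-01,  9.55927984e-01,
    
[... 176 characters left out ...]
.00000000e+00]])}
{'time_s': 0.1, 'qpos': array([-1.32952490e+00,  5.28373903e-01,  1.43376360e+00,  4.10108633e-06,
        1.18138395e+00, -1.78506485e-01]), 'joint_velocities': array([ 0.00034356, -0.0024609 , -0.00357849, -0.00074845,  0.00119881,
       -0.00051319]), 'joint_efforts': array([ 1.65540951e-04, -4.43303311e+01, -1.78586644e+01, -2.67777577e-04,
        3.88905595e-03,  2.74486302e-05]), 'ee_pos': array([ 0.25459936, -0.57012334,  0.24143437]), 'eef_rot': array([-0.14734606,  0.69227009, -0.69090681,  0.14730595]), 'contact_force': array([-0.50724383, -0.20474308, -0.3019839 ]), 'torque': array([-0.03960273,  0.00131924,  0.03290152]), 'grip_width': 1.000884744230626} 0.011
```

View pics/scene0.png

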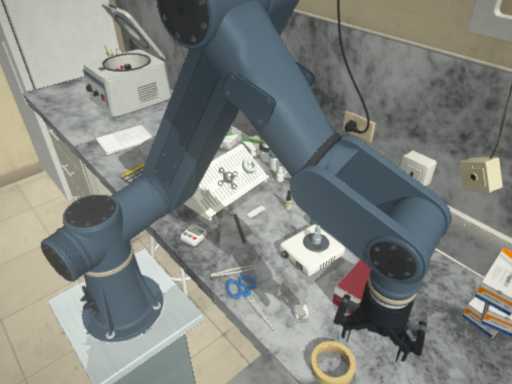

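View pics/top0.png

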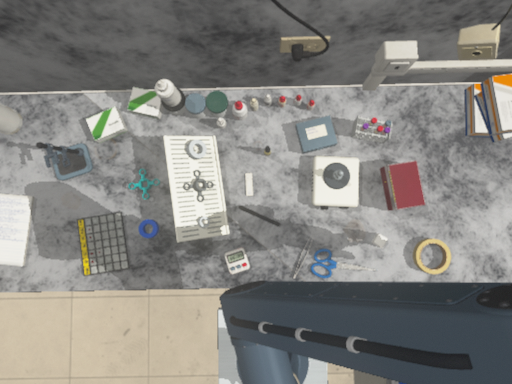

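```bash
python3 - <<'E'
from h import *
crop('top0',150,120,250,250,4.5,'topc'); crop('top0',290,130,410,230,5,'topd'); crop('scene0',170,120,360,300,4,'scc')
im,d,st=load('top0'); C=cloud('top',d)
for p in [(155,185),(165,160),(168,200),(180,180),(200,140),(215,185),(222,200),(222,230),(176,236),(197,149),(320,195),(350,190),(336,176),(268,150),(249,184)]: print(p,C[p[1],p[0]].round(3))
E
```

```text
(155, 185) [0.522 0.346 0.001]
(165, 160) [0.599 0.315 0.002]
(168, 200) [ 0.476  0.307 -0.001]
(180, 180) [0.524 0.248 0.097]
(200, 140) [0.644 0.197 0.068]
(215, 185) [0.515 0.158 0.034]
(222, 200) [0.47  0.139 0.029]
(222, 230) [0.398 0.018 1.147]
(176, 236) [0.369 0.256 0.11 ]
(197, 149) [0.619 0.207 0.058]
(320, 195) [ 0.478 -0.15   0.04 ]
(350, 190) [ 0.491 -0.238  0.042]
(336, 176) [ 0.529 -0.192  0.078]
(268, 150) [ 0.613 -0.001  0.051]
(249, 184) [0.519 0.059 0.006]
```

View pics/topc.png

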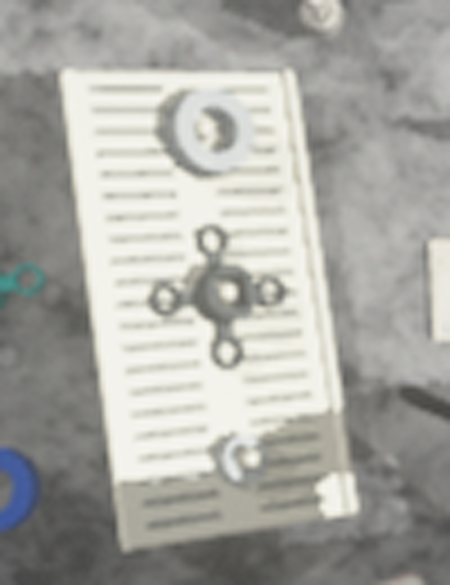

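View pics/topd.png

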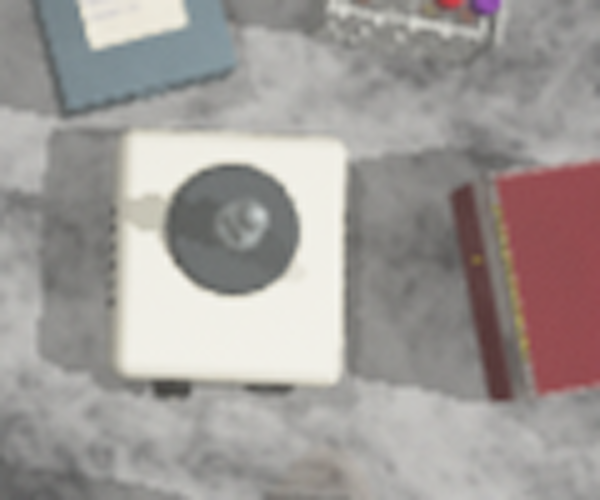

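View pics/scc.png

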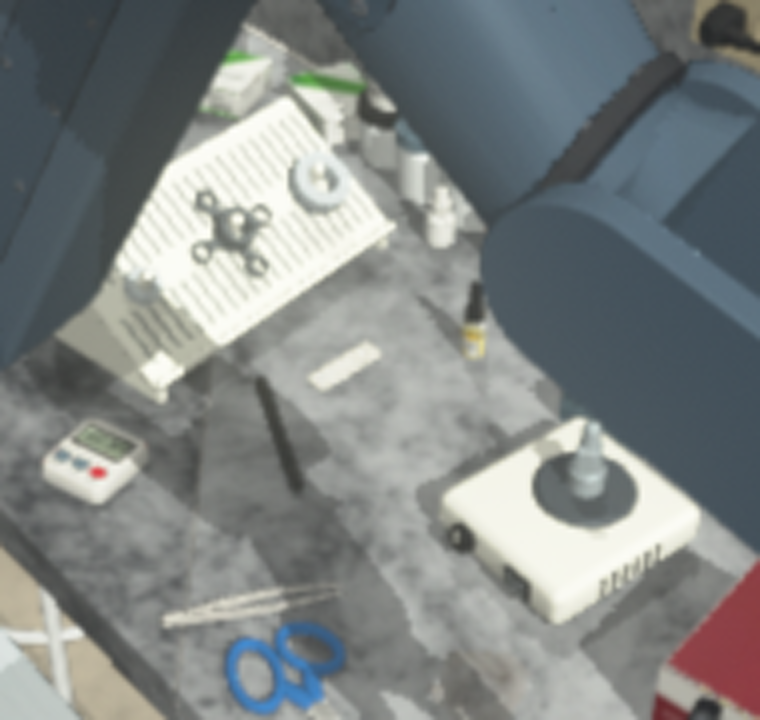

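```bash
python3 - <<'E'
from h import *
st=r.sense(); print(R.from_quat(st['eef_rot']).as_matrix().round(3)); 
im,d,_=load('top0'); C=cloud('top',d)
# rack board plane fit: white pixels in rack region
hsv=cv2.cvtColor(im,cv2.COLOR_RGB2HSV); m=(hsv[...,1]<40)&(hsv[...,2]>190); 
reg=np.zeros_like(m); reg[130:245,160:232]=1; m&=reg&(d>0.5); P=C[m]; 
P=P[(P[:,2]>.015)&(P[:,2]<.14)]
for _ in range(5):
    A=np.c_[P[:,:2],np.ones(len(P))]; c=np.linalg.lstsq(A,P[:,2],rcond=None)[0]; e=A@c-P[:,2]; P=P[abs(e)<max(2.5*e.std(),.002)]
n=np.array([-c[0],-c[1],1]);n/=np.linalg.norm(n); print('rack n',n,'slope',np.degrees(np.arccos(n[2])),'dir',np.degrees(np.arctan2(c[1],c[0])),e.std(),len(P),c)
# drive
m=(hsv[...,1]<40)&(hsv[...,2]>190); reg[:]=0; reg[145:215,305:368]=1; m&=reg
cn=max(cv2.findContours(m.astype(np.uint8),cv2.RETR_EXTERNAL,cv2.CHAIN_APPROX_NONE)[0],key=cv2.contourArea)
w=onz('top',cn[:,0,:],.040)[:,:2]; rc=cv2.minAreaRect(np.float32(w)*1000); print('drive rect',rc)
b=(hsv[...,2]<140)&(reg>0); b[:157]=0;b[205:]=0;b[:,:315]=0;b[:,358:]=0
cn=max(cv2.findContours(b.astype(np.uint8),cv2.RETR_EXTERNAL,cv2.CHAIN_APPROX_NONE)[0],key=cv2.contourArea)
w=onz('top',cn[:,0,:],.046)[:,:2]; print('plate',cv2.minEnclosingCircle(np.float32(w)*1000), cv2.fitEllipse(np.float32(w)*1000))
E
```

```text
[[-0.913 -0.     0.408]
 [-0.408  0.002 -0.913]
 [-0.    -1.    -0.002]]
rack n [ 0.07518134 -0.56459481  0.82193702] slope 34.72083063511957 dir 97.5848752418504 0.002232235813539458 3623 [-0.0914685   0.68690764 -0.02791682]
drive rect ((519.989990234375, -199.16253662109375), (131.17832946777344, 146.52206420898438), 86.09690856933594)
plate ((534.6436767578125, -198.11093139648438), 38.5166015625) ((534.34814453125, -197.67713928222656), (73.5711441040039, 74.80934143066406), 145.4452667236328)
```

```bash
python3 -m handwheel '[{"dx":-40.7,"dz":-22.5,"wy":-1.283},{"dx":-40.7,"dz":-22.5,"wy":-1.283},{"dx":-40.7,"dz":-22.5,"wy":-1.283},{"dx":-40.7,"dz":-22.5,"wy":-1.283},{"dx":-40.7,"dz":-22.5,"wy":-1.283},{"dx":-40.7,"dz":-22.5,"wy":-1.283},{"dx":-40.7,"dz":-22.5,"wy":-1.283},{"dx":-40.7,"dz":-22.5,"wy":-1.283},{"dx":-40.7,"dz":-22.5,"wy":-1.283},{"dx":-40.7,"dz":-22.5,"wy":-1.283},{"dx":-40.7,"dz":-22.5,"wy":-1.283},{"dx":-40.7,"dz":-22.5,"wy":-1.283}]'
python3 - <<'E'
from h import *
st=r.sense(); print(st['qpos'].round(3),R.from_quat(st['eef_rot']).as_matrix().round(3)); snap('wrist','w1')
E
```

```text
[-1.33   0.528  1.434  0.     1.181 -0.179] [[-0.913 -0.     0.408]
 [-0.408  0.002 -0.913]
 [-0.    -1.    -0.002]]invalid input
```

View pics/w1.png

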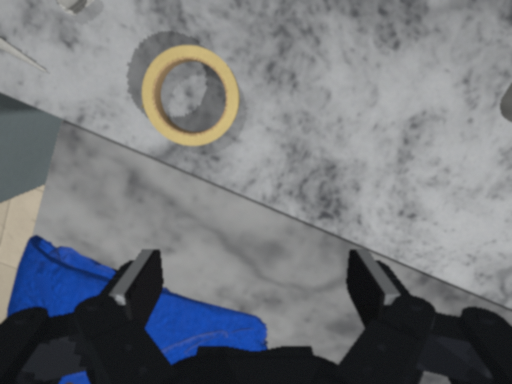

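```bash
python3 -m handwheel --help; python3 -m handwheel '[{"dx":-40.7,"dy":0,"dz":-22.5,"wx":0,"wy":-1.283,"wz":0,"hand":1}]'
```

```text
time_s: 0.23
ee_pos: [0.2767, -0.5434, 0.242]
eef_rot: [0.19, -0.679, 0.684, -0.188]
contact_force: [1.9, -0.6, -0.4]
grip_width: 1.005invalid input: not JSON, or not a number
```

```bash
cat >> h.py <<'E'
def go(target,zdir_deg=None,tilt=0,yaw0=7.6,Rt=None):
    """print tool-frame shift (cm) and rotvec to target TCP pos; orientation: vertical tool with jaw axis z at zdir_deg; or Rt"""
    st=r.sense(); Rm=R.from_quat(st['eef_rot']).as_matrix()
    if Rt is None and zdir_deg is not None:
        a=np.radians(zdir_deg); z=np.array([np.cos(a),np.sin(a),0]); y=np.array([0,0,-1.]); Rt=np.c_[np.cross(y,z),y,z]
    dl=Rm.T@(np.array(target)-st['ee_pos'])*100
    rv=np.zeros(3) if Rt is None else R.from_matrix(Rm.T@Rt).as_rotvec()
    print('shift cm',dl.round(2),'rot',rv.round(3),'deg',np.degrees(np.linalg.norm(rv)).round(1),'dist',np.linalg.norm(dl).round(1)); return Rt
E
python3 -m handwheel '[{"dx":-39.4,"dy":0,"dz":-15.8,"wx":0,"wy":-1.158,"wz":0,"hand":1},{"dx":-39.4,"dy":0,"dz":-15.8,"wx":0,"wy":-1.158,"wz":0,"hand":1},{"dx":-39.4,"dy":0,"dz":-15.8,"wx":0,"wy":-1.158,"wz":0,"hand":1},{"dx":-39.4,"dy":0,"dz":-15.8,"wx":0,"wy":-1.158,"wz":0,"hand":1},{"dx":-39.4,"dy":0,"dz":-15.8,"wx":0,"wy":-1.158,"wz":0,"hand":1},{"dx":-39.4,"dy":0,"dz":-15.8,"wx":0,"wy":-1.158,"wz":0,"hand":1},{"dx":-39.4,"dy":0,"dz":-15.8,"wx":0,"wy":-1.158,"wz":0,"hand":1},{"dx":-39.4,"dy":0,"dz":-15.8,"wx":0,"wy":-1.158,"wz":0,"hand":1},{"dx":-39.4,"dy":0,"dz":-15.8,"wx":0,"wy":-1.158,"wz":0,"hand":1},{"dx":-39.4,"dy":0,"dz":-15.8,"wx":0,"wy":-1.158,"wz":0,"hand":1},{"dx":-39.4,"dy":0,"dz":-15.8,"wx":0,"wy":-1.158,"wz":0,"hand":1},{"dx":-39.4,"dy":0,"dz":-15.8,"wx":0,"wy":-1.158,"wz":0,"hand":1}]'
python3 - <<'E'
from h import *
st=r.sense(); print(st['qpos'].round(3),R.from_quat(st['eef_rot']).as_matrix().round(3)); snap('wrist','w2')
E
```

```text
time_s: 1.23
ee_pos: [0.5361, -0.1954, 0.242]
eef_rot: [-0.533, 0.465, -0.465, 0.533]
contact_force: [0.4, 0.3, -0.2]
grip_width: 1.002
[-0.546  0.455  1.572  0.     1.116 -0.682] [[ 0.136 -0.     0.991]
 [-0.991  0.     0.136]
 [-0.    -1.    -0.   ]]
```

View pics/w2.png

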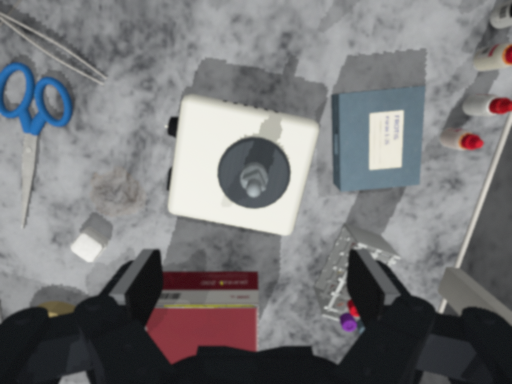

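```bash
python3 - <<'E'
from h import *
im,d,st=load('w2'); crop('w2',200,125,310,225,7,'w2c')
hsv=cv2.cvtColor(im,cv2.COLOR_RGB2HSV); b=(im.max(2)<110); m=np.zeros(b.shape,np.uint8); m[130:215,210:300]=b[130:215,210:300]
cn=max(cv2.findContours(m,cv2.RETR_EXTERNAL,cv2.CHAIN_APPROX_NONE)[0],key=cv2.contourArea)
w=onz('wrist',cn[:,0,:],.046,st)[:,:2]*1000; print(cv2.minEnclosingCircle(np.float32(w)),cv2.fitEllipse(np.float32(w)))
C=cloud('wrist',d,st); 
s=C[125:225,200:310].reshape(-1,3); 
for lo,hi in [(.039,.042),(.044,.048),(.064,.068),(.1,.112)]:
    q=s[(s[:,2]>lo)&(s[:,2]<hi)]; print(lo,len(q),q.mean(0).round(4), q[:,2].max())
q=s[s[:,2]>.1]; print(q[:,:2].min(0),q[:,:2].max(0),s[:,2].max())
E
```

```text
((535.2941284179688, -200.5733642578125), 38.33625793457031) ((535.4381103515625, -200.53317260742188), (74.97978973388672, 75.52037811279297), 163.9336395263672)
0.039 5700 [ 0.5327 -0.2023  0.0406] 0.04199828118330429
0.044 3114 [ 0.5353 -0.1989  0.0464] 0.04799944190996186
0.064 160 [ 0.5353 -0.1953  0.0658] 0.06790527796841539
0.1 197 [ 0.5355 -0.2004  0.1064] 0.11013483532157564
[ 0.52603381 -0.20807847] [ 0.5424053  -0.12361337] 0.37435202009447877
```

View pics/w2c.png

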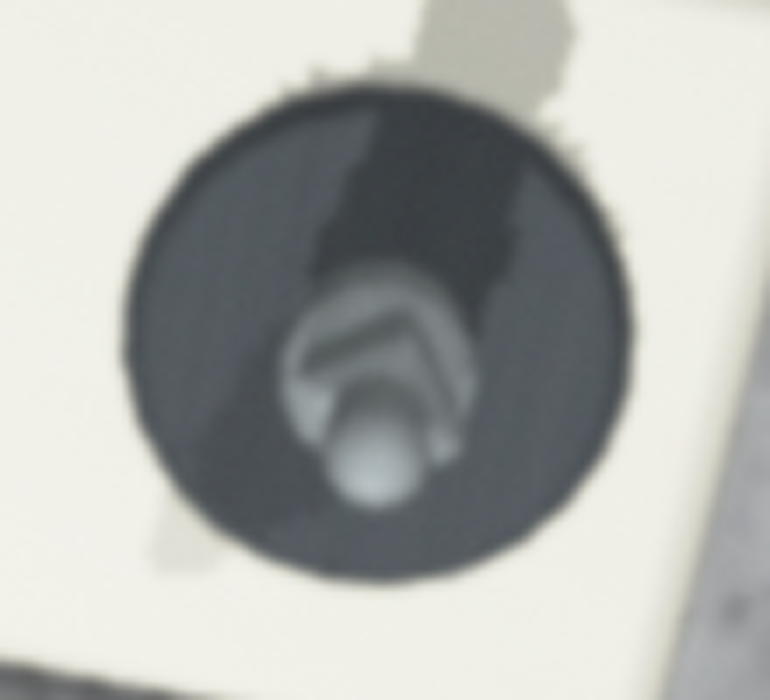

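```bash
cat >> h.py <<'E'
def rackR(yaw=97.6):
    a=np.radians(yaw); n=np.array([-.5736*np.cos(a),-.5736*np.sin(a),.8192]); z=np.array([np.sin(a),-np.cos(a),0]); y=-n
    return np.c_[np.cross(y,z),y,z],n
SP=np.array([.5354,-.2003])
E
python3 - <<'E'
from h import *
im,d,st=load('w2')
p=np.array([[300,360],[405,315],[460,440]])/7+[200,125]; w=onz('wrist',p,.086,st); e1=w[1]-w[0]; e2=w[2]-w[1]
print(np.degrees(np.arctan2(e1[1],e1[0])),np.degrees(np.arctan2(e2[1],e2[0])),np.linalg.norm(e1),np.linalg.norm(e2))
Rt,n=rackR(); print(n); go(np.array([.52,.2,.08])+n*.14,Rt=Rt)
E
```

```text
31.490000960493038 -58.768921741825174 0.015367421882446507 0.018894798800610006
[ 0.07586227 -0.56856123  0.8192    ]
shift cm [-31.53   4.72   3.82] rot [0.001 0.002 0.611] deg 35.0 dist 32.1
```

```bash
python3 -m handwheel '[{"dx":-16,"dy":0,"dz":2,"wx":0,"wy":0,"wz":0.3,"hand":1},{"dx":-16,"dy":0,"dz":2,"wx":0,"wy":0,"wz":0.3,"hand":1},{"dx":-16,"dy":0,"dz":2,"wx":0,"wy":0,"wz":0.3,"hand":1},{"dx":-31.5,"dy":4.7,"dz":3.8,"wx":0,"wy":0,"wz":0.611,"hand":1},{"dx":-31.5,"dy":4.7,"dz":3.8,"wx":0,"wy":0,"wz":0.611,"hand":1},{"dx":-31.5,"dy":4.7,"dz":3.8,"wx":0,"wy":0,"wz":0.611,"hand":1},{"dx":-31.5,"dy":4.7,"dz":3.8,"wx":0,"wy":0,"wz":0.611,"hand":1},{"dx":-31.5,"dy":4.7,"dz":3.8,"wx":0,"wy":0,"wz":0.611,"hand":1},{"dx":-31.5,"dy":4.7,"dz":3.8,"wx":0,"wy":0,"wz":0.611,"hand":1},{"dx":-31.5,"dy":4.7,"dz":3.8,"wx":0,"wy":0,"wz":0.611,"hand":1}]'
python3 - <<'E'
from h import *
st=r.sense(); print(st['qpos'].round(3),R.from_quat(st['eef_rot']).as_matrix().round(3)); snap('wrist','w3')
E
```

```text
time_s: 2.12
ee_pos: [0.5302, 0.1187, 0.1947]
eef_rot: [-0.368, 0.605, -0.284, 0.647]
contact_force: [-0.6, 0.4, -0.3]
grip_width: 1.002
[-0.281  0.571  1.703  0.595  1.21  -0.726] [[ 0.107 -0.077  0.991]
 [-0.812  0.568  0.132]
 [-0.574 -0.819 -0.002]]
```

View pics/w3.png

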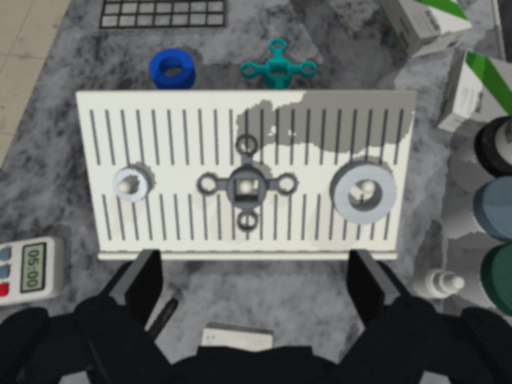

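```bash
python3 - <<'E'
from h import *
im,d,st=load('w3'); C=cloud('wrist',d,st)
hsv=cv2.cvtColor(im,cv2.COLOR_RGB2HSV)
reg=np.zeros(d.shape,bool); reg[100:245,85:405]=1
P=C[reg&(d>.1)]; P=P[(P[:,2]>.01)&(P[:,2]<.15)]
for _ in range(12):
    A=np.c_[P[:,:2],np.ones(len(P))]; c=np.linalg.lstsq(A,P[:,2],rcond=None)[0]; e=A@c-P[:,2]; P=P[abs(e)<max(2*e.std(),.0012)]
n=np.array([-c[0],-c[1],1]);k=np.linalg.norm(n);n/=k; print('n',n,'slope',np.degrees(np.arccos(n[2])),'yaw',np.degrees(np.arctan2(c[1],c[0])),e.std(),len(P))
H=((C@np.array([-c[0],-c[1],1]))-c[2])/k*1000
for p in [(131,197),(122,187),(246,169),(246,186),(365,170),(345,200),(368,190),(220,183)]: print(p,H[p[1],p[0]].round(1),C[p[1],p[0]].round(4))
np.savez('plane.npz',n=n,p0=np.array([0,0,c[2]]))
ex=np.cross(n,[0,0,1]);ex/=np.linalg.norm(ex); ey=np.cross(n,ex)
for nm,(x0,x1,y0,y1),h in [('collar',(105,157,155,212),14),('head',(222,270,162,212),24),('spacer',(325,405,150,235),22)]:
    m=np.zeros(d.shape,np.uint8); m[y0:y1,x0:x1]=((H>h-2.0)&(H<h+2))[y0:y1,x0:x1]
    pts=C[m>0]; uv=np.c_[pts@ex,pts@ey]*1000
    cc=cv2.minEnclosingCircle(np.float32(uv)); 
    u,v=np.array(cc[0])/1000; p0=np.array([0,0,c[2]]); h0=p0@n
    top=ex*u+ey*v+n*(h0+h/1000); print(nm,len(pts),'R',cc[1],'top centre',top.round(4),'under',(top-n*h/1000).round(4), 'px',proj('wrist',top,st).round(1))
crop('w3',90,140,410,245,2.4,'w3c')
E
```

```text
n [ 0.07616866 -0.56750078  0.81984218] slope 34.93100159268491 yaw 97.64442449503463 0.0006327136537914284 33206
(131, 197) 13.0 [0.4089 0.1726 0.0717]
(122, 187) 30.0 [0.409  0.1746 0.0939]
(246, 169) 287.0 [0.5325 0.1024 0.3459]
(246, 186) 31.0 [0.5133 0.1887 0.0952]
(365, 170) 20.3 [0.613  0.2175 0.0928]
(345, 200) 21.9 [0.6006 0.1928 0.0787]
(368, 190) 30.0 [0.6162 0.1998 0.092 ]
(220, 183) 7.1 [0.4875 0.196  0.0734]
collar 701 R 16.54643440246582 top centre [0.408  0.1815 0.0792] under [0.407  0.1894 0.0677] px [[129.4 185.1]]
head 794 R 18.06620216369629 top centre [0.5132 0.188  0.0861] under [0.5114 0.2016 0.0664] px [[246.1 190.3]]
spacer 2131 R 28.112873077392578 top centre [0.6174 0.1987 0.0814] under [0.6157 0.2112 0.0634] px [[365.3 195.2]]
```

View pics/w3c.png

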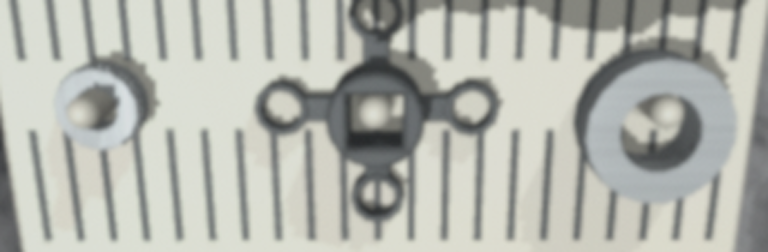

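```bash
cat >> h.py <<'E'
PARTS=dict(collar=[.4070,.1894,.0677],head=[.5114,.2016,.0664],spacer=[.6157,.2112,.0634])
def grasp(nm,h):
    n=np.load('plane.npz')['n']; z=np.cross(n,[0,0,1.]);z/=np.linalg.norm(z); z*=np.sign(z[0]); y=-n; Rt=np.c_[np.cross(y,z),y,z]
    go(np.array(PARTS[nm])+n*h,Rt=Rt); return np.array(PARTS[nm])+n*h,Rt
E
python3 - <<'E'
from h import *
im,d,st=load('w3'); C=cloud('wrist',d,st); T=(C-st['ee_pos'])@R.from_quat(st['eef_rot']).as_matrix()
q=T[(d>0)&(d<.25)&(np.arange(384)[:,None]<330)]; 
L=q[q[:,2]<0]; L=L[L[:,1]>-.08]; print('finger tips tool y max',L[:,1].max(),np.percentile(L[:,1],99), 'x',L[L[:,1]>L[:,1].max()-.01][:,0].min())
grasp('spacer',.07); grasp('spacer',.0125)
E
```

```text
finger tips tool y max -0.0026899622247164045 -0.006201524167090765 x -0.01040184718766405
shift cm [0.85 8.48 9.61] rot [-0.001 -0.002 -0.   ] deg 0.1 dist 12.8
shift cm [ 0.85 14.23  9.6 ] rot [-0.001 -0.002 -0.   ] deg 0.1 dist 17.2
```

```bash
python3 -m handwheel '[{"dx":0.85,"dy":6,"dz":9.6,"wx":0,"wy":0,"wz":0,"hand":1},{"dx":0.85,"dy":6,"dz":9.6,"wx":0,"wy":0,"wz":0,"hand":1},{"dx":0.85,"dy":6,"dz":9.6,"wx":0,"wy":0,"wz":0,"hand":1},{"dx":0.85,"dy":8.5,"dz":9.6,"wx":0,"wy":0,"wz":0,"hand":1},{"dx":0.85,"dy":8.5,"dz":9.6,"wx":0,"wy":0,"wz":0,"hand":1},{"dx":0.85,"dy":10.5,"dz":9.6,"wx":0,"wy":0,"wz":0,"hand":1},{"dx":0.85,"dy":12.5,"dz":9.6,"wx":0,"wy":0,"wz":0,"hand":1},{"dx":0.85,"dy":14.4,"dz":9.6,"wx":0,"wy":0,"wz":0,"hand":1},{"dx":0.85,"dy":14.4,"dz":9.6,"wx":0,"wy":0,"wz":0,"hand":1},{"dx":0.85,"dy":14.4,"dz":9.6,"wx":0,"wy":0,"wz":0,"hand":1}]' 30
python3 - <<'E'
from h import *
grasp('spacer',.0105); snap('wrist','w4'); print(r.sense()['contact_force'])
E
```

```text
time_s: 3.0
ee_pos: [0.6162, 0.2051, 0.0729]
eef_rot: [-0.367, 0.605, -0.285, 0.647]
contact_force: [0.9, 0.0, 0.4]
grip_width: 1.001
shift cm [0.04 0.07 0.03] rot [-0.001 -0.003 -0.001] deg 0.2 dist 0.1
[ 0.71907959 -0.56737546  0.40380967]
```

View pics/w4.png

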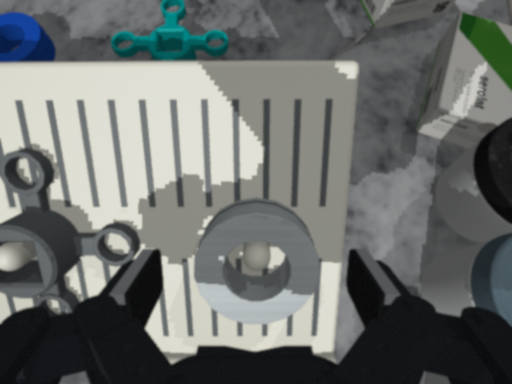

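```bash
python3 -m handwheel '[{"dx":0,"dy":0,"dz":0,"wx":0,"wy":0,"wz":0,"hand":0.5},{"dx":0,"dy":0,"dz":0,"wx":0,"wy":0,"wz":0,"hand":0.5},{"dx":0,"dy":0,"dz":0,"wx":0,"wy":0,"wz":0,"hand":0.5},{"dx":0,"dy":0,"dz":0,"wx":0,"wy":0,"wz":0,"hand":0.5},{"dx":0,"dy":0,"dz":0,"wx":0,"wy":0,"wz":0,"hand":0.5},{"dx":0,"dy":0,"dz":0,"wx":0,"wy":0,"wz":0,"hand":0.5}]' 40
python3 - <<'E'
from h import *
print(r.sense()['contact_force'], r.sense()['grip_width']*85); snap('wrist','w5')
E
```

```text
time_s: 3.55
ee_pos: [0.6175, 0.2057, 0.0739]
eef_rot: [-0.367, 0.604, -0.285, 0.648]
contact_force: [-0.6, -4.9, 6.3]
grip_width: 0.64
[-0.62361484 -4.87808626  6.32132883] 54.44116401727435
```

View pics/w5.png

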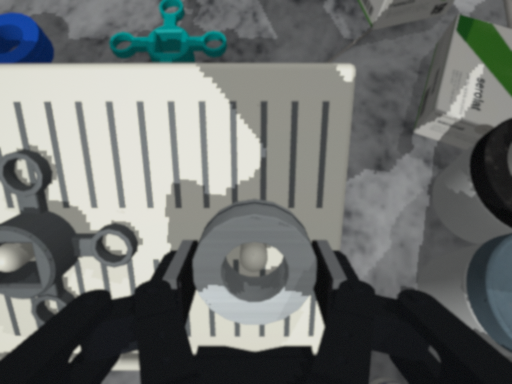

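```bash
python3 - <<'E'
from h import *
for nm in ['w4','w5']:
    im,d,st=load(nm); C=cloud('wrist',d,st); T=(C-st['ee_pos'])@R.from_quat(st['eef_rot']).as_matrix()
    dark=(im.max(2)<75)&(d>0)
    m=np.zeros(d.shape,bool); m[235:300,80:215]=1
    q=T[m&dark]; q=q[q[:,1]>-.06]; 
    for z0 in np.arange(-.06,-.02,.004):
        s=q[(q[:,2]>z0)&(q[:,2]<z0+.004)]
        if len(s)>5: print(nm,z0.round(3),len(s),np.percentile(s[:,1],[90,98,100]).round(4))
    n=np.load('plane.npz'); print('tcp h',(st['ee_pos']-n['p0'])@n['n'])
E
```

```text
w4 -0.06 129 [0.0084 0.0095 0.0099]
w4 -0.056 287 [-0.0147 -0.0121 -0.0107]
w4 -0.052 104 [-0.0282 -0.0209 -0.02  ]
w4 -0.048 120 [-0.0143 -0.0107 -0.0092]
w4 -0.044 1129 [-0.0093 -0.0064 -0.0046]
tcp h 0.011252588055817851
w5 -0.06 94 [0.0088 0.01   0.0102]
w5 -0.056 101 [-0.0413 -0.0403 -0.0397]
w5 -0.052 127 [-0.0415 -0.0406 -0.0382]
w5 -0.048 37 [-0.0366 -0.0355 -0.0352]
w5 -0.044 81 [-0.0123 -0.0077 -0.0055]
w5 -0.04 428 [-0.0081 -0.0033 -0.0017]
w5 -0.036 277 [-0.0348 -0.0167 -0.0084]
w5 -0.032 408 [-0.0128 -0.0028  0.0007]
w5 -0.028 596 [-0.0089  0.0002  0.004 ]
tcp h 0.01192345844882149
```

```bash
python3 -m handwheel '[{"dx":0,"dy":-1,"dz":0,"wx":0,"wy":0,"wz":0,"hand":0.5},{"dx":0,"dy":-2.5,"dz":0,"wx":0,"wy":0,"wz":0,"hand":0.5},{"dx":0,"dy":-4,"dz":0,"wx":0,"wy":0,"wz":0,"hand":0.5},{"dx":0,"dy":-7,"dz":0,"wx":0,"wy":0,"wz":0,"hand":0.5},{"dx":0,"dy":-10,"dz":0,"wx":0,"wy":0,"wz":0,"hand":0.5},{"dx":0,"dy":-11,"dz":0,"wx":0,"wy":0,"wz":0,"hand":0.5}]'
python3 - <<'E'
from h import *
go([*SP,.20],zdir_deg=7.6)
E
```

```text
time_s: 4.1
ee_pos: [0.6276, 0.1413, 0.1669]
eef_rot: [-0.366, 0.602, -0.287, 0.649]
contact_force: [1.4, 0.3, -0.8]
grip_width: 0.639
shift cm [ 24.87 -21.47 -13.52] rot [-0.008 -0.001 -0.608] deg 34.8 dist 35.5
```

```bash
python3 -m handwheel '[{"dx":24.9,"dy":-21.5,"dz":-13.5,"wx":-0.008,"wy":0,"wz":-0.608,"hand":0.5},{"dx":24.9,"dy":-21.5,"dz":-13.5,"wx":-0.008,"wy":0,"wz":-0.608,"hand":0.5},{"dx":24.9,"dy":-21.5,"dz":-13.5,"wx":-0.008,"wy":0,"wz":-0.608,"hand":0.5},{"dx":24.9,"dy":-21.5,"dz":-13.5,"wx":-0.008,"wy":0,"wz":-0.608,"hand":0.5},{"dx":24.9,"dy":-21.5,"dz":-13.5,"wx":-0.008,"wy":0,"wz":-0.608,"hand":0.5},{"dx":24.9,"dy":-21.5,"dz":-13.5,"wx":-0.008,"wy":0,"wz":-0.608,"hand":0.5},{"dx":24.9,"dy":-21.5,"dz":-13.5,"wx":-0.008,"wy":0,"wz":-0.608,"hand":0.5},{"dx":24.9,"dy":-21.5,"dz":-13.5,"wx":-0.008,"wy":0,"wz":-0.608,"hand":0.5},{"dx":24.9,"dy":-21.5,"dz":-13.5,"wx":-0.008,"wy":0,"wz":-0.608,"hand":0.5},{"dx":24.9,"dy":-21.5,"dz":-13.5,"wx":-0.008,"wy":0,"wz":-0.608,"hand":0.5},{"dx":24.9,"dy":-21.5,"dz":-13.5,"wx":-0.008,"wy":0,"wz":-0.608,"hand":0.5},{"dx":24.9,"dy":-21.5,"dz":-13.5,"wx":-0.008,"wy":0,"wz":-0.608,"hand":0.5}]'
python3 - <<'E'
from h import *
im,d,st=snap('wrist','w6'); go([*SP,.20],zdir_deg=7.6); C=cloud('wrist',d,st); T=(C-st['ee_pos'])@R.from_quat(st['eef_rot']).as_matrix()
q=T[(d>.05)&(abs(T[...,2])<.0285)&(T[...,1]>-.016)&(T[...,1]<-.004)&(abs(T[...,0])<.04)]; print(len(q),np.median(q[:,1])); uv=q[:,[0,2]]*1000
print(cv2.minEnclosingCircle(np.float32(uv)), np.percentile(uv,[1,99],axis=0))
A=np.c_[q[:,[0,2]],np.ones(len(q))]; print('tilt',np.linalg.lstsq(A,q[:,1],rcond=None)[0])
E
```

```text
time_s: 5.1
ee_pos: [0.5334, -0.1972, 0.1957]
eef_rot: [0.533, -0.469, 0.462, -0.531]
contact_force: [0.2, -0.7, -1.7]
grip_width: 0.635
shift cm [ 0.38 -0.44  0.13] rot [ 0.008  0.002 -0.004] deg 0.6 dist 0.6
8949 -0.008986916616300189
((1.0087387561798096, -0.06236015632748604), 30.29525375366211) [[-25.61127845 -27.57967431]
 [ 27.4596808   27.02473764]]
tilt [-0.00440285  0.00305039 -0.00891301]
```

View pics/w6.png

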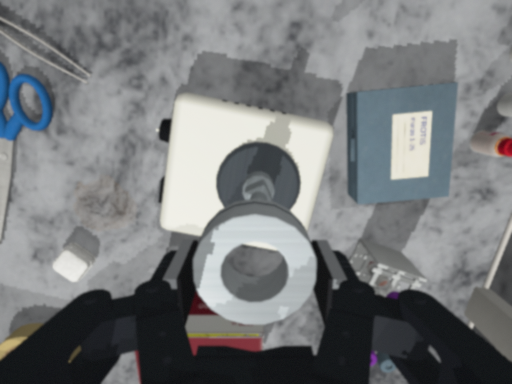

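```bash
python3 -m handwheel '[{"dx":0,"dy":0,"dz":0,"wx":0,"wy":0,"wz":0,"hand":0.5},{"dx":0,"dy":0,"dz":0,"wx":0,"wy":0,"wz":0,"hand":0.5},{"dx":0,"dy":0,"dz":0,"wx":0,"wy":0,"wz":0,"hand":0.5}]'
python3 - <<'E'
from h import *
Rt=go([*SP,.20],zdir_deg=7.6)
off=Rt@np.array([.0009,0,-.0002]); print(off); go([SP[0]-off[0],SP[1]-off[1],.14],zdir_deg=7.6)
print(r.sense()['joint_velocities'].round(3))
E
```

```text
time_s: 5.4
ee_pos: [0.5341, -0.1968, 0.1957]
eef_rot: [0.534, -0.468, 0.462, -0.532]
contact_force: [0.2, -0.7, -0.8]
grip_width: 0.639
shift cm [ 0.36 -0.43  0.08] rot [ 0.008  0.003 -0.003] deg 0.5 dist 0.6
[-7.92123568e-05 -9.18545264e-04  0.00000000e+00]
shift cm [0.29 5.57 0.15] rot [ 0.008  0.003 -0.003] deg 0.5 dist 5.6
[-0.006 -0.001 -0.002 -0.001 -0.    -0.001]
```

```bash
python3 -m handwheel '[{"dx":0.29,"dy":0,"dz":0.15,"wx":0.008,"wy":0.003,"wz":-0.003,"hand":0.5},{"dx":0.29,"dy":2.5,"dz":0.15,"wx":0.008,"wy":0.003,"wz":-0.003,"hand":0.5},{"dx":0.29,"dy":5.6,"dz":0.15,"wx":0.008,"wy":0.003,"wz":-0.003,"hand":0.5},{"dx":0.29,"dy":5.6,"dz":0.15,"wx":0.008,"wy":0.003,"wz":-0.003,"hand":0.5},{"dx":0.29,"dy":5.6,"dz":0.15,"wx":0.008,"wy":0.003,"wz":-0.003,"hand":0.5},{"dx":0.29,"dy":5.6,"dz":0.15,"wx":0.008,"wy":0.003,"wz":-0.003,"hand":0.5}]'
python3 - <<'E'
from h import *
im,d,st=snap('wrist','w7'); go([SP[0],SP[1]+.0009,.14],zdir_deg=7.6); C=cloud('wrist',d,st)
q=C[(d>.05)&(C[...,2]>.1)&(C[...,2]<.112)&(abs(C[...,0]-.535)<.02)&(abs(C[...,1]+.2)<.02)]; print(len(q),q.mean(0) if len(q) else 0)
print(proj('wrist',[*SP,.108],st))
E
```

```text
time_s: 5.9
ee_pos: [0.536, -0.2008, 0.1406]
eef_rot: [-0.532, 0.465, -0.467, 0.532]
contact_force: [-0.1, 0.1, -0.6]
grip_width: 0.636
shift cm [-0.19  0.13 -0.08] rot [-0.003 -0.001  0.002] deg 0.2 dist 0.2
0 0
[[253.94395044 229.808071  ]]
```

View pics/w7.png

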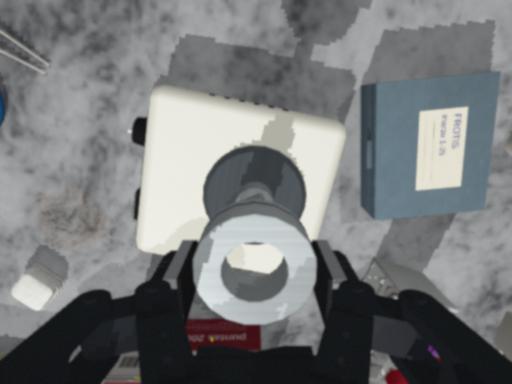

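```bash
python3 -m handwheel '[{"dx":-0.12,"dy":0.1,"dz":-0.06,"wx":-0.003,"wy":0,"wz":0.002,"hand":0.5},{"dx":-0.12,"dy":0.1,"dz":-0.06,"wx":-0.003,"wy":0,"wz":0.002,"hand":0.5},{"dx":-0.12,"dy":0.1,"dz":-0.06,"wx":-0.003,"wy":0,"wz":0.002,"hand":0.5}]'
python3 - <<'E'
from h import *
import time
for i in range(3): go([SP[0],SP[1]+.0009,.14],zdir_deg=7.6); camera('wrist')
go([SP[0],SP[1]+.0009,.14],zdir_deg=7.6)
E
```

```text
time_s: 6.2
ee_pos: [0.535, -0.1997, 0.1399]
eef_rot: [0.532, -0.467, 0.466, -0.532]
contact_force: [-0.8, 0.4, -0.7]
grip_width: 0.637
shift cm [-0.02 -0.01  0.04] rot [ 0.001 -0.001 -0.001] deg 0.1 dist 0.0
shift cm [-0.02 -0.03  0.05] rot [ 0.001 -0.001 -0.001] deg 0.1 dist 0.1
shift cm [-0.01 -0.05  0.06] rot [ 0.002 -0.001 -0.001] deg 0.1 dist 0.1
shift cm [-0.01 -0.07  0.07] rot [ 0.002 -0.001 -0.001] deg 0.2 dist 0.1
```

```bash
python3 -m handwheel '[{"dx":0,"dy":2,"dz":0.04,"wx":0,"wy":0,"wz":0,"hand":0.5},{"dx":0,"dy":4,"dz":0.04,"wx":0,"wy":0,"wz":0,"hand":0.5},{"dx":0,"dy":5,"dz":0.04,"wx":0,"wy":0,"wz":0,"hand":0.5},{"dx":0,"dy":5.5,"dz":0.04,"wx":0,"wy":0,"wz":0,"hand":0.5},{"dx":0,"dy":5.9,"dz":0.04,"wx":0,"wy":0,"wz":0,"hand":0.5},{"dx":0,"dy":6.2,"dz":0.04,"wx":0,"wy":0,"wz":0,"hand":0.5},{"dx":0,"dy":6.4,"dz":0.04,"wx":0,"wy":0,"wz":0,"hand":0.5}]'
```

```text
time_s: 6.93
ee_pos: [0.5352, -0.1995, 0.075]
eef_rot: [0.532, -0.467, 0.465, -0.532]
contact_force: [0.1, -0.4, -0.7]
grip_width: 0.634
```

```bash
python3 -m handwheel '[{"dx":0,"dy":0.3,"dz":0,"wx":0,"wy":0,"wz":0,"hand":0.5},{"dx":0,"dy":0.6,"dz":0,"wx":0,"wy":0,"wz":0,"hand":0.5},{"dx":0,"dy":0.9,"dz":0,"wx":0,"wy":0,"wz":0,"hand":0.5},{"dx":0,"dy":1.2,"dz":0,"wx":0,"wy":0,"wz":0,"hand":0.5},{"dx":0,"dy":1.4,"dz":0,"wx":0,"wy":0,"wz":0,"hand":0.5},{"dx":0,"dy":1.5,"dz":0,"wx":0,"wy":0,"wz":0,"hand":0.5},{"dx":0,"dy":1.55,"dz":0,"wx":0,"wy":0,"wz":0,"hand":0.5}]'
```

```text
time_s: 7.52
ee_pos: [0.535, -0.1994, 0.0597]
eef_rot: [0.532, -0.467, 0.465, -0.532]
contact_force: [-1.2, 0.8, 6.1]
grip_width: 0.635
```

```bash
python3 -m handwheel '[{"dx":0,"dy":0.05,"dz":0,"wx":0,"wy":0,"wz":0,"hand":0.5},{"dx":0,"dy":0.1,"dz":0,"wx":0,"wy":0,"wz":0,"hand":0.5},{"dx":0,"dy":0.1,"dz":0,"wx":0,"wy":0,"wz":0,"hand":0.5}]'
```

```text
time_s: 7.77
ee_pos: [0.535, -0.1994, 0.0597]
eef_rot: [0.532, -0.467, 0.465, -0.532]
contact_force: [-1.9, -0.5, 7.9]
grip_width: 0.637
```

```bash
python3 -m handwheel '[{"dx":0,"dy":0,"dz":0,"wx":0,"wy":0,"wz":0,"hand":1},{"dx":0,"dy":0,"dz":0,"wx":0,"wy":0,"wz":0,"hand":1},{"dx":0,"dy":0,"dz":0,"wx":0,"wy":0,"wz":0,"hand":1},{"dx":0,"dy":0,"dz":0,"wx":0,"wy":0,"wz":0,"hand":1},{"dx":0,"dy":-2,"dz":0,"wx":0,"wy":0,"wz":0,"hand":1},{"dx":0,"dy":-5,"dz":0,"wx":0,"wy":0,"wz":0,"hand":1},{"dx":0,"dy":-9,"dz":0,"wx":0,"wy":0,"wz":0,"hand":1},{"dx":0,"dy":-13,"dz":0,"wx":0,"wy":0,"wz":0,"hand":1},{"dx":0,"dy":-15,"dz":0,"wx":0,"wy":0,"wz":0,"hand":1},{"dx":0,"dy":-15,"dz":0,"wx":0,"wy":0,"wz":0,"hand":1},{"dx":0,"dy":-15,"dz":0,"wx":0,"wy":0,"wz":0,"hand":1},{"dx":0,"dy":-15,"dz":0,"wx":0,"wy":0,"wz":0,"hand":1}]'
python3 - <<'E'
from h import *
im,d,st=snap('wrist','w8'); C=cloud('wrist',d,st)
q=C[(d>.05)&(C[...,2]>.062)&(C[...,2]<.074)&(np.hypot(C[...,0]-.535,C[...,1]+.2)<.04)]
print(len(q),np.percentile(q[:,2],[5,50,95])); print(cv2.minEnclosingCircle(np.float32(q[:,:2]*1000)))
A=np.c_[q[:,:2],np.ones(len(q))]; print(np.linalg.lstsq(A,q[:,2],rcond=None)[0])
q=C[(d>.05)&(C[...,2]>.098)&(C[...,2]<.112)&(np.hypot(C[...,0]-.535,C[...,1]+.2)<.03)]; print('tip',len(q),q.mean(0))
crop('w8',180,110,340,250,5,'w8c')
E
```

```text
time_s: 8.77
ee_pos: [0.5342, -0.199, 0.2072]
eef_rot: [0.532, -0.468, 0.464, -0.531]
contact_force: [-0.3, 0.4, -0.8]
grip_width: 1.004
2349 [0.06505987 0.06855296 0.0698136 ]
((534.9129028320312, -201.1494140625), 28.07534408569336)
[ 0.0011544  -0.01081905  0.06549466]
tip 259 [ 0.53558506 -0.20001358  0.10620927]
```

View pics/w8c.png

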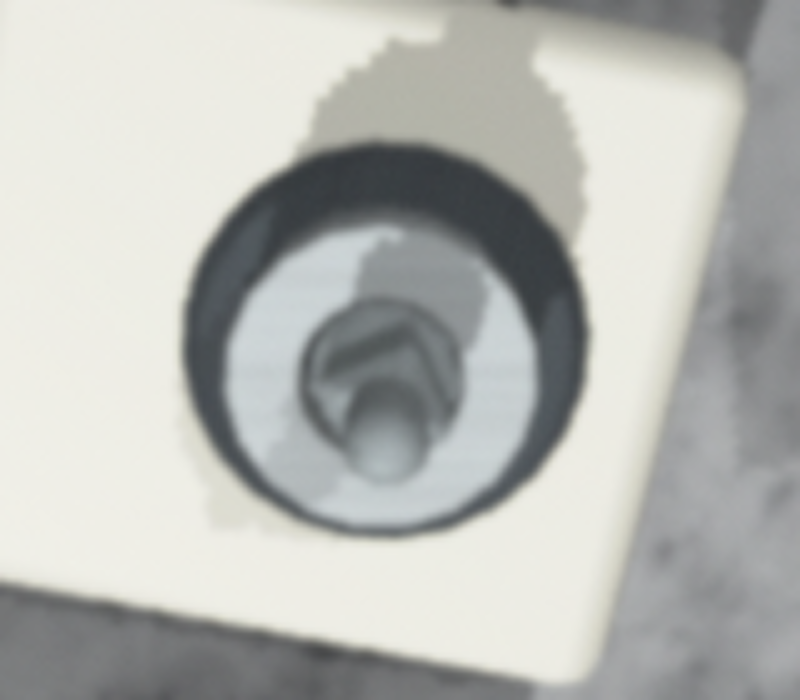

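```bash
python3 - <<'E'
from h import *
im,d,st=load('w8')
p=np.array([[320,370],[408,330],[450,415]])/5+[180,110]; w=onz('wrist',p,.086,st)
for e in (w[1]-w[0],w[2]-w[1]): print(np.degrees(np.arctan2(e[1],e[0])),np.linalg.norm(e))
im,d,st=load('w3'); z=np.load('plane.npz'); n=z['n']; C=cloud('wrist',d,st); H=(C-z['p0'])@n*1000
m=((H>5)&(H<10)).astype(np.uint8); m[:120]=0;m[240:]=0;m[:,:190]=0;m[:,305:]=0
ex=np.cross(n,[0,0,1]);ex/=np.linalg.norm(ex);ex*=np.sign(ex[0]); ey=np.cross(n,ex)
pts=C[m>0]; u=(pts-PARTS['head'])@np.c_[ex,ey]*1000
print(len(u))
r_=np.hypot(*u.T); a=np.degrees(np.arctan2(u[:,1],u[:,0])); k=(r_>26)&(r_<49)
for c in (0,90,180,-90):
    s=u[k&(abs((a-c+180)%360-180)<35)]; print(c,len(s),cv2.minEnclosingCircle(np.float32(s)))
grasp('head',.09); grasp('head',.019)
E
```

```text
32.6427829887428 0.016130073363160892
-56.5165485708889 0.01629253445622858
1152
0 199 ((35.705406188964844, -0.6075155735015869), 10.885260581970215)
90 210 ((0.05796957015991211, 35.58866882324219), 10.551238059997559)
180 206 ((-35.890140533447266, -1.0981824398040771), 11.037574768066406)
-90 189 ((-0.09050703048706055, -36.25210189819336), 11.252317428588867)
shift cm [-34.81   6.78   3.05] rot [ 0.005 -0.004  0.605] deg 34.7 dist 35.6
shift cm [-38.85  12.62   3.07] rot [ 0.005 -0.004  0.605] deg 34.7 dist 41.0
```

```bash
python3 -m handwheel '[{"dx":-34.8,"dy":6.8,"dz":3.05,"wx":0.005,"wy":-0.004,"wz":0.605,"hand":1},{"dx":-34.8,"dy":6.8,"dz":3.05,"wx":0.005,"wy":-0.004,"wz":0.605,"hand":1},{"dx":-34.8,"dy":6.8,"dz":3.05,"wx":0.005,"wy":-0.004,"wz":0.605,"hand":1},{"dx":-34.8,"dy":6.8,"dz":3.05,"wx":0.005,"wy":-0.004,"wz":0.605,"hand":1},{"dx":-34.8,"dy":6.8,"dz":3.05,"wx":0.005,"wy":-0.004,"wz":0.605,"hand":1},{"dx":-34.8,"dy":6.8,"dz":3.05,"wx":0.005,"wy":-0.004,"wz":0.605,"hand":1},{"dx":-34.8,"dy":6.8,"dz":3.05,"wx":0.005,"wy":-0.004,"wz":0.605,"hand":1},{"dx":-34.8,"dy":6.8,"dz":3.05,"wx":0.005,"wy":-0.004,"wz":0.605,"hand":1},{"dx":-34.8,"dy":6.8,"dz":3.05,"wx":0.005,"wy":-0.004,"wz":0.605,"hand":1},{"dx":-34.8,"dy":6.8,"dz":3.05,"wx":0.005,"wy":-0.004,"wz":0.605,"hand":1},{"dx":-34.8,"dy":6.8,"dz":3.05,"wx":0.005,"wy":-0.004,"wz":0.605,"hand":1},{"dx":-34.8,"dy":6.8,"dz":3.05,"wx":0.005,"wy":-0.004,"wz":0.605,"hand":1}]'
python3 - <<'E'
from h import *
grasp('head',.09); grasp('head',.019); snap('wrist','w9')
E
```

```text
time_s: 9.82
ee_pos: [0.5195, 0.1491, 0.1399]
eef_rot: [-0.368, 0.603, -0.285, 0.648]
contact_force: [0.1, -0.4, 1.2]
grip_width: 0.998
shift cm [-0.14  0.07 -0.11] rot [-0.001  0.001  0.003] deg 0.2 dist 0.2
shift cm [-0.16  7.17 -0.12] rot [-0.001  0.001  0.003] deg 0.2 dist 7.2
```

View pics/w9.png

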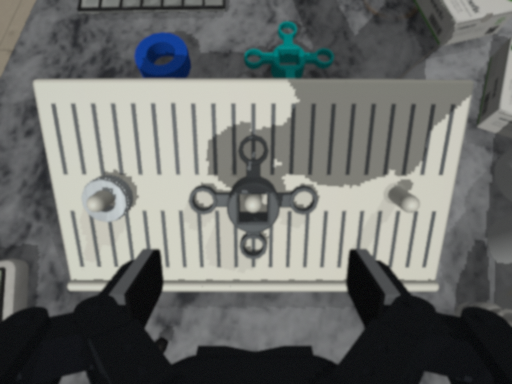

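```bash
python3 -m handwheel '[{"dx":-0.1,"dy":2.5,"dz":-0.11,"wx":0,"wy":0,"wz":0.003,"hand":1},{"dx":-0.1,"dy":4.5,"dz":-0.11,"wx":0,"wy":0,"wz":0.003,"hand":1},{"dx":-0.1,"dy":6,"dz":-0.11,"wx":0,"wy":0,"wz":0.003,"hand":1},{"dx":-0.1,"dy":7.15,"dz":-0.11,"wx":0,"wy":0,"wz":0.003,"hand":1},{"dx":-0.1,"dy":7.15,"dz":-0.11,"wx":0,"wy":0,"wz":0.003,"hand":1},{"dx":-0.1,"dy":7.15,"dz":-0.11,"wx":0,"wy":0,"wz":0.003,"hand":1}]'
python3 - <<'E'
from h import *
grasp('head',.019)
E
```

```text
time_s: 10.37
ee_pos: [0.5135, 0.19, 0.0826]
eef_rot: [-0.367, 0.603, -0.285, 0.648]
contact_force: [0.2, 0.3, 0.5]
grip_width: 1.0
shift cm [-0.04  0.1  -0.06] rot [-0.003  0.001 -0.   ] deg 0.2 dist 0.1
```

```bash
python3 -m handwheel '[{"dx":0,"dy":0.05,"dz":-0.03,"wx":0,"wy":0,"wz":0,"hand":0.6},{"dx":0,"dy":0.05,"dz":-0.03,"wx":0,"wy":0,"wz":0,"hand":0.5},{"dx":0,"dy":0.05,"dz":-0.03,"wx":0,"wy":0,"wz":0,"hand":0.45},{"dx":0,"dy":0.05,"dz":-0.03,"wx":0,"wy":0,"wz":0,"hand":0.4},{"dx":0,"dy":0.05,"dz":-0.03,"wx":0,"wy":0,"wz":0,"hand":0.3},{"dx":0,"dy":0.05,"dz":-0.03,"wx":0,"wy":0,"wz":0,"hand":0.3},{"dx":0,"dy":0.05,"dz":-0.03,"wx":0,"wy":0,"wz":0,"hand":0.3},{"dx":0,"dy":0.05,"dz":-0.03,"wx":0,"wy":0,"wz":0,"hand":0.3}]' 40
python3 - <<'E'
from h import *
grasp('head',.019); snap('wrist','w10')
E
```

```text
time_s: 11.03
ee_pos: [0.5134, 0.1905, 0.0831]
eef_rot: [-0.367, 0.602, -0.285, 0.649]
contact_force: [0.0, -3.7, 5.1]
grip_width: 0.396
shift cm [ 0.03  0.11 -0.05] rot [-0.004  0.003  0.   ] deg 0.3 dist 0.1
```

View pics/w10.png

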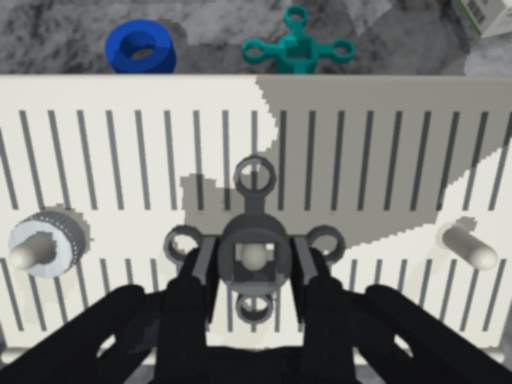

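```bash
python3 -m handwheel '[{"dx":0,"dy":-1,"dz":0,"wx":0,"wy":0,"wz":0,"hand":0.3},{"dx":0,"dy":-2.5,"dz":0,"wx":0,"wy":0,"wz":0,"hand":0.3},{"dx":0,"dy":-4,"dz":0,"wx":0,"wy":0,"wz":0,"hand":0.3},{"dx":0,"dy":-7,"dz":0,"wx":0,"wy":0,"wz":0,"hand":0.3},{"dx":0,"dy":-10,"dz":0,"wx":0,"wy":0,"wz":0,"hand":0.3},{"dx":0,"dy":-11,"dz":0,"wx":0,"wy":0,"wz":0,"hand":0.3},{"dx":0,"dy":-11,"dz":0,"wx":0,"wy":0,"wz":0,"hand":0.3}]'
python3 - <<'E'
from h import *
go([*SP,.20],zdir_deg=32)
E
```

```text
time_s: 11.67
ee_pos: [0.5229, 0.1269, 0.1744]
eef_rot: [-0.366, 0.601, -0.287, 0.65]
contact_force: [0.2, -0.4, -1.0]
grip_width: 0.398
shift cm [ 25.29 -20.74  -3.03] rot [-0.138 -0.411 -0.596] deg 42.2 dist 32.8
```

```bash
python3 -m handwheel '[{"dx":25.3,"dy":-20.7,"dz":-3,"wx":-0.138,"wy":-0.411,"wz":-0.596,"hand":0.3},{"dx":25.3,"dy":-20.7,"dz":-3,"wx":-0.138,"wy":-0.411,"wz":-0.596,"hand":0.3},{"dx":25.3,"dy":-20.7,"dz":-3,"wx":-0.138,"wy":-0.411,"wz":-0.596,"hand":0.3},{"dx":25.3,"dy":-20.7,"dz":-3,"wx":-0.138,"wy":-0.411,"wz":-0.596,"hand":0.3},{"dx":25.3,"dy":-20.7,"dz":-3,"wx":-0.138,"wy":-0.411,"wz":-0.596,"hand":0.3},{"dx":25.3,"dy":-20.7,"dz":-3,"wx":-0.138,"wy":-0.411,"wz":-0.596,"hand":0.3},{"dx":25.3,"dy":-20.7,"dz":-3,"wx":-0.138,"wy":-0.411,"wz":-0.596,"hand":0.3},{"dx":25.3,"dy":-20.7,"dz":-3,"wx":-0.138,"wy":-0.411,"wz":-0.596,"hand":0.3},{"dx":25.3,"dy":-20.7,"dz":-3,"wx":-0.138,"wy":-0.411,"wz":-0.596,"hand":0.3},{"dx":25.3,"dy":-20.7,"dz":-3,"wx":-0.138,"wy":-0.411,"wz":-0.596,"hand":0.3},{"dx":25.3,"dy":-20.7,"dz":-3,"wx":-0.138,"wy":-0.411,"wz":-0.596,"hand":0.3},{"dx":25.3,"dy":-20.7,"dz":-3,"wx":-0.138,"wy":-0.411,"wz":-0.596,"hand":0.3}]'
python3 - <<'E'
from h import *
im,d,st=snap('wrist','w11'); go([*SP,.20],zdir_deg=32); C=cloud('wrist',d,st); T=(C-st['ee_pos'])@R.from_quat(st['eef_rot']).as_matrix()
q=T[(d>.05)&(abs(T[...,2])<.018)&(T[...,1]>-.012)&(T[...,1]<.002)&(abs(T[...,0])<.03)]; print(len(q),np.percentile(q[:,1],[10,50,90])); uv=q[:,[0,2]]*1000
print(cv2.minEnclosingCircle(np.float32(uv)), np.percentile(uv,[1,99],axis=0))
A=np.c_[q[:,[0,2]],np.ones(len(q))]; print('tilt',np.linalg.lstsq(A,q[:,1],rcond=None)[0])
crop('w11',130,100,400,320,2.9,'w11c')
E
```

```text
time_s: 12.67
ee_pos: [0.5336, -0.1965, 0.1959]
eef_rot: [0.619, -0.345, 0.338, -0.619]
contact_force: [0.0, -0.0, -1.4]
grip_width: 0.396
shift cm [ 0.4  -0.38 -0.07] rot [ 0.005  0.004 -0.008] deg 0.6 dist 0.6
3073 [-0.00349431 -0.00241561 -0.00045063]
((-0.00011093261855421588, 0.06921517103910446), 20.261524200439453) [[-17.20103977 -17.47435045]
 [ 16.74066221  17.11235581]]
tilt [-0.00612523 -0.03627824 -0.00237274]
```

View pics/w11c.png

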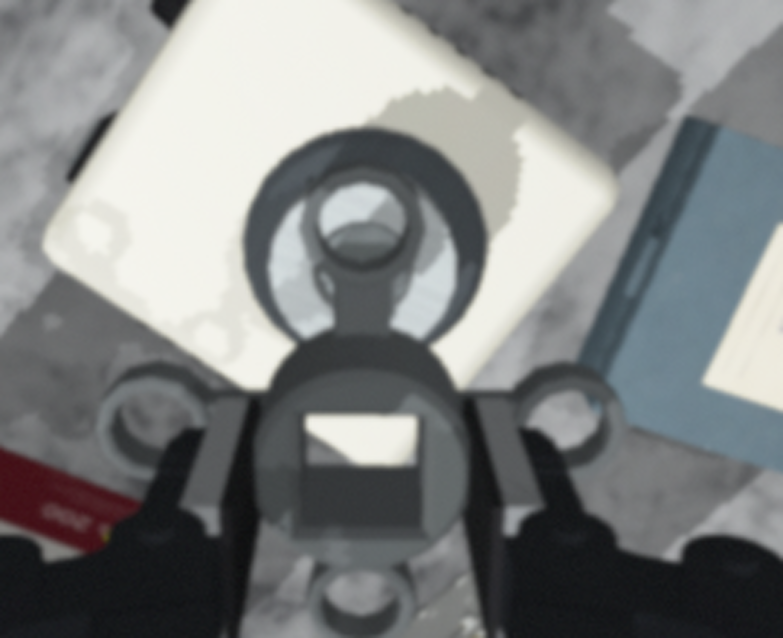

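```bash
python3 -m handwheel '[{"dx":0.36,"dy":1,"dz":-0.05,"wx":0.005,"wy":0.004,"wz":-0.008,"hand":0.3},{"dx":0.36,"dy":3,"dz":-0.05,"wx":0.005,"wy":0.004,"wz":-0.008,"hand":0.3},{"dx":0.36,"dy":4.6,"dz":-0.05,"wx":0.005,"wy":0.004,"wz":-0.008,"hand":0.3},{"dx":0.36,"dy":4.6,"dz":-0.05,"wx":0.005,"wy":0.004,"wz":-0.008,"hand":0.3},{"dx":0.36,"dy":4.6,"dz":-0.05,"wx":0.005,"wy":0.004,"wz":-0.008,"hand":0.3},{"dx":0.36,"dy":4.6,"dz":-0.05,"wx":0.005,"wy":0.004,"wz":-0.008,"hand":0.3}]'
python3 - <<'E'
from h import *
im,d,st=snap('wrist','w12'); go([*SP,.15],zdir_deg=32)
print(proj('wrist',[*SP,.108],st)); crop('w12',130,130,400,340,2.9,'w12c')
E
```

```text
time_s: 13.22
ee_pos: [0.5363, -0.2012, 0.1517]
eef_rot: [0.619, -0.342, 0.344, -0.618]
contact_force: [1.0, 0.0, 0.1]
grip_width: 0.401
shift cm [-0.17  0.21 -0.03] rot [-0.002 -0.001  0.005] deg 0.3 dist 0.3
[[255.8746976  221.76261942]]
```

View pics/w12c.png

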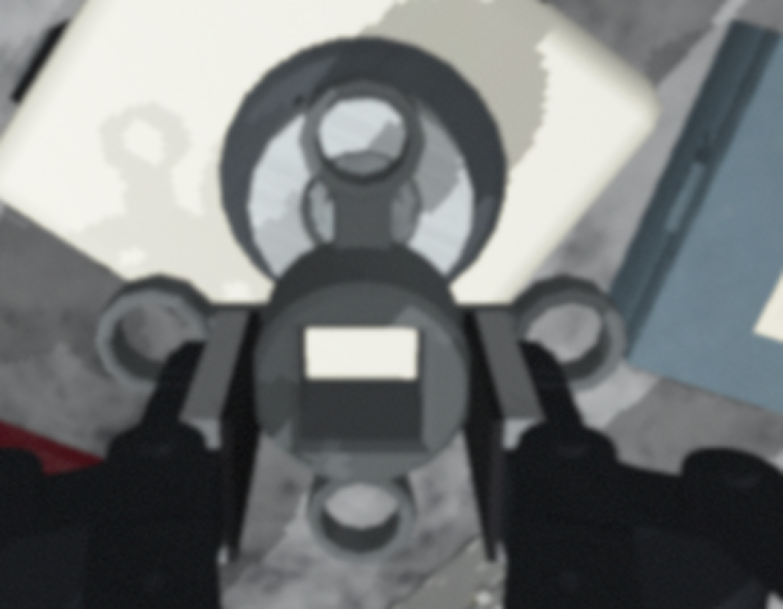

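```bash
python3 -m handwheel '[{"dx":-0.12,"dy":0.5,"dz":-0.03,"wx":-0.002,"wy":0,"wz":0.005,"hand":0.3},{"dx":-0.12,"dy":1,"dz":-0.03,"wx":-0.002,"wy":0,"wz":0.005,"hand":0.3},{"dx":-0.12,"dy":1.5,"dz":-0.03,"wx":-0.002,"wy":0,"wz":0.005,"hand":0.3},{"dx":-0.12,"dy":1.5,"dz":-0.03,"wx":-0.002,"wy":0,"wz":0.005,"hand":0.3},{"dx":-0.12,"dy":1.5,"dz":-0.03,"wx":-0.002,"wy":0,"wz":0.005,"hand":0.3}]'
python3 - <<'E'
from h import *
go([*SP,.135],zdir_deg=32)
E
```

```text
time_s: 13.68
ee_pos: [0.5346, -0.2009, 0.1357]
eef_rot: [-0.618, 0.345, -0.342, 0.618]
contact_force: [0.1, -0.2, -1.1]
grip_width: 0.399
shift cm [-0.01  0.07  0.1 ] rot [ 0.001 -0.002 -0.003] deg 0.2 dist 0.1
```

```bash
python3 -m handwheel '[{"dx":0,"dy":0.6,"dz":0.06,"wx":0,"wy":0,"wz":0,"hand":0.3},{"dx":0,"dy":1.2,"dz":0.06,"wx":0,"wy":0,"wz":0,"hand":0.3},{"dx":0,"dy":1.8,"dz":0.06,"wx":0,"wy":0,"wz":0,"hand":0.3},{"dx":0,"dy":2.2,"dz":0.06,"wx":0,"wy":0,"wz":0,"hand":0.3},{"dx":0,"dy":2.2,"dz":0.06,"wx":0,"wy":0,"wz":0,"hand":0.3}]'
python3 - <<'E'
from h import *
go([*SP,.11],zdir_deg=32)
E
```

```text
time_s: 14.1
ee_pos: [0.5347, -0.2002, 0.1128]
eef_rot: [-0.618, 0.345, -0.342, 0.618]
contact_force: [0.1, 0.6, -0.9]
grip_width: 0.398
shift cm [0.05 0.28 0.06] rot [ 0.002 -0.002 -0.004] deg 0.3 dist 0.3
```

Now slowly over the square's taper, in short steps.

```bash
python3 -m handwheel '[{"dx":0.02,"dy":0.2,"dz":0.03,"wx":0,"wy":0,"wz":0,"hand":0.3},{"dx":0.02,"dy":0.4,"dz":0.03,"wx":0,"wy":0,"wz":0,"hand":0.3},{"dx":0.02,"dy":0.6,"dz":0.03,"wx":0,"wy":0,"wz":0,"hand":0.3},{"dx":0.02,"dy":0.7,"dz":0.03,"wx":0,"wy":0,"wz":0,"hand":0.3},{"dx":0.02,"dy":0.8,"dz":0.03,"wx":0,"wy":0,"wz":0,"hand":0.3}]'
```

```text
time_s: 14.52
ee_pos: [0.5358, -0.2007, 0.1061]
eef_rot: [-0.618, 0.344, -0.343, 0.618]
contact_force: [-0.7, -0.7, -1.1]
grip_width: 0.4
```

```bash
python3 -m handwheel '[{"dx":0,"dy":0.15,"dz":0,"wx":0,"wy":0,"wz":0,"hand":0.3},{"dx":0,"dy":0.3,"dz":0,"wx":0,"wy":0,"wz":0,"hand":0.3},{"dx":0,"dy":0.45,"dz":0,"wx":0,"wy":0,"wz":0,"hand":0.3},{"dx":0,"dy":0.6,"dz":0,"wx":0,"wy":0,"wz":0,"hand":0.3},{"dx":0,"dy":0.6,"dz":0,"wx":0,"wy":0,"wz":0,"hand":0.3}]'
```

```text
time_s: 14.93
ee_pos: [0.5356, -0.2005, 0.0998]
eef_rot: [-0.618, 0.344, -0.343, 0.618]
contact_force: [-0.0, -0.1, -1.1]
grip_width: 0.397
```

```bash
python3 -m handwheel '[{"dx":0,"dy":0.25,"dz":0,"wx":0,"wy":0,"wz":0,"hand":0.3},{"dx":0,"dy":0.5,"dz":0,"wx":0,"wy":0,"wz":0,"hand":0.3},{"dx":0,"dy":0.7,"dz":0,"wx":0,"wy":0,"wz":0,"hand":0.3},{"dx":0,"dy":0.85,"dz":0,"wx":0,"wy":0,"wz":0,"hand":0.3},{"dx":0,"dy":1,"dz":0,"wx":0,"wy":0,"wz":0,"hand":0.3},{"dx":0,"dy":1.05,"dz":0,"wx":0,"wy":0,"wz":0,"hand":0.3}]'
```

```text
time_s: 15.43
ee_pos: [0.5359, -0.2007, 0.0899]
eef_rot: [-0.618, 0.344, -0.343, 0.618]
contact_force: [-0.5, 0.7, 5.3]
grip_width: 0.401
```

```bash
python3 -m handwheel '[{"dx":0,"dy":0.05,"dz":0,"wx":0,"wy":0,"wz":0,"hand":0.3},{"dx":0,"dy":0.1,"dz":0,"wx":0,"wy":0,"wz":0,"hand":0.3},{"dx":0,"dy":0.1,"dz":0,"wx":0,"wy":0,"wz":0,"hand":0.3}]'
python3 - <<'E'
from h import *
im,d,st=snap('wrist','w13'); crop('w13',100,120,410,340,2.5,'w13c')
E
```

```text
time_s: 15.68
ee_pos: [0.5361, -0.2008, 0.0899]
eef_rot: [-0.618, 0.344, -0.343, 0.618]
contact_force: [-1.2, 1.1, 7.7]
grip_width: 0.402
```

View pics/w13c.png

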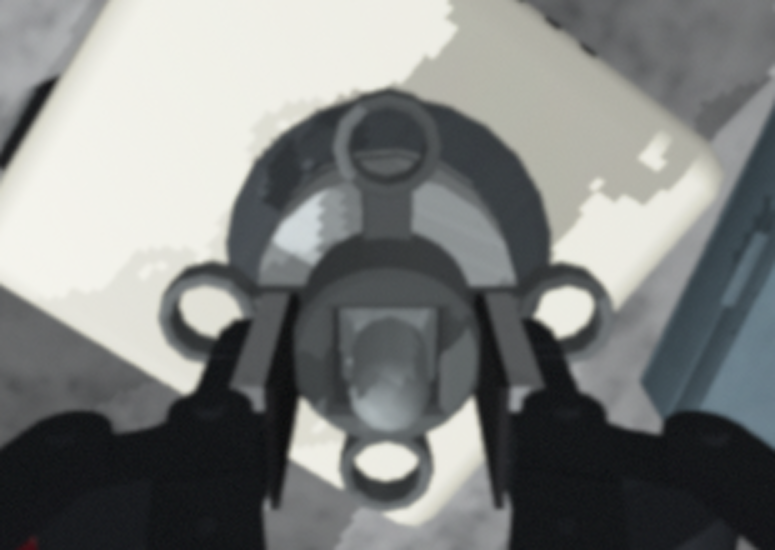

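```bash
python3 -m handwheel '[{"dx":0,"dy":-0.05,"dz":0,"wx":0,"wy":0,"wz":0,"hand":1},{"dx":0,"dy":-0.05,"dz":0,"wx":0,"wy":0,"wz":0,"hand":1},{"dx":0,"dy":-0.05,"dz":0,"wx":0,"wy":0,"wz":0,"hand":1},{"dx":0,"dy":-0.05,"dz":0,"wx":0,"wy":0,"wz":0,"hand":1},{"dx":0,"dy":-2,"dz":0,"wx":0,"wy":0,"wz":0,"hand":1},{"dx":0,"dy":-5,"dz":0,"wx":0,"wy":0,"wz":0,"hand":1},{"dx":0,"dy":-9,"dz":0,"wx":0,"wy":0,"wz":0,"hand":1},{"dx":0,"dy":-11.5,"dz":0,"wx":0,"wy":0,"wz":0,"hand":1},{"dx":0,"dy":-11.5,"dz":0,"wx":0,"wy":0,"wz":0,"hand":1},{"dx":0,"dy":-11.5,"dz":0,"wx":0,"wy":0,"wz":0,"hand":1},{"dx":0,"dy":-11.5,"dz":0,"wx":0,"wy":0,"wz":0,"hand":1}]'
python3 - <<'E'
from h import *
im,d,st=snap('wrist','w14'); C=cloud('wrist',d,st); rr=np.hypot(C[...,0]-SP[0],C[...,1]-SP[1])
q=C[(d>.05)&(C[...,2]>.088)&(C[...,2]<.097)&(rr<.022)&(rr>.011)]
print(len(q),np.percentile(q[:,2],[5,50,95])); print(cv2.minEnclosingCircle(np.float32(q[:,:2]*1000)))
A=np.c_[q[:,:2],np.ones(len(q))]; print(np.linalg.lstsq(A,q[:,2],rcond=None)[0])
q=C[(d>.05)&(C[...,2]>.098)&(C[...,2]<.112)&(rr<.03)]; print('tip',len(q),q.mean(0))
crop('w14',140,90,380,280,3.2,'w14c'); grasp('collar',.09)
E
```

```text
time_s: 16.65
ee_pos: [0.5352, -0.2003, 0.2029]
eef_rot: [-0.618, 0.345, -0.342, 0.618]
contact_force: [-0.3, 0.0, 0.0]
grip_width: 0.998
892 [0.09009911 0.09230208 0.09360989]
((535.4277954101562, -201.7646026611328), 18.266775131225586)
[ 0.00335931 -0.00159296  0.09003407]
tip 271 [ 0.53474489 -0.20032044  0.10609654]
shift cm [-35.11   6.22   7.62] rot [0.132 0.409 0.596] deg 42.1 dist 36.5
```

View pics/w14c.png

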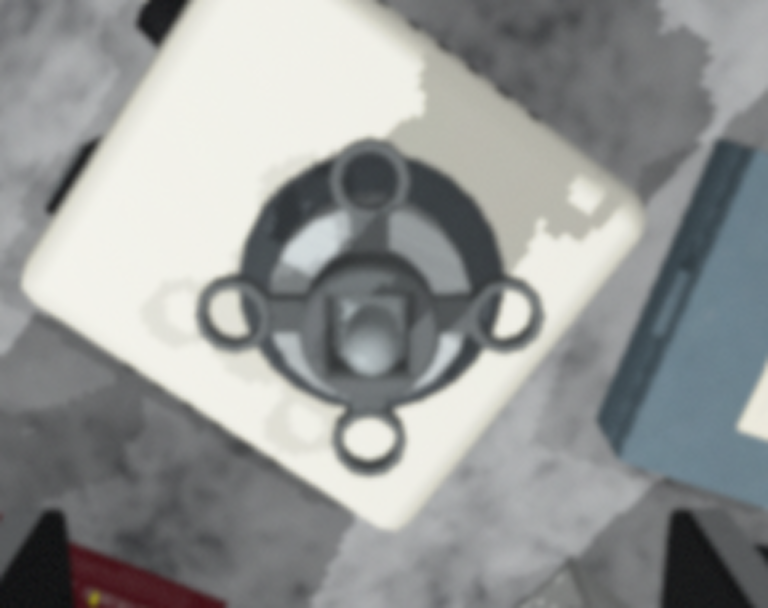

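```bash
python3 -m handwheel '[{"dx":-35.1,"dy":6.2,"dz":7.6,"wx":0.132,"wy":0.409,"wz":0.596,"hand":1},{"dx":-35.1,"dy":6.2,"dz":7.6,"wx":0.132,"wy":0.409,"wz":0.596,"hand":1},{"dx":-35.1,"dy":6.2,"dz":7.6,"wx":0.132,"wy":0.409,"wz":0.596,"hand":1},{"dx":-35.1,"dy":6.2,"dz":7.6,"wx":0.132,"wy":0.409,"wz":0.596,"hand":1},{"dx":-35.1,"dy":6.2,"dz":7.6,"wx":0.132,"wy":0.409,"wz":0.596,"hand":1},{"dx":-35.1,"dy":6.2,"dz":7.6,"wx":0.132,"wy":0.409,"wz":0.596,"hand":1},{"dx":-35.1,"dy":6.2,"dz":7.6,"wx":0.132,"wy":0.409,"wz":0.596,"hand":1},{"dx":-35.1,"dy":6.2,"dz":7.6,"wx":0.132,"wy":0.409,"wz":0.596,"hand":1},{"dx":-35.1,"dy":6.2,"dz":7.6,"wx":0.132,"wy":0.409,"wz":0.596,"hand":1},{"dx":-35.1,"dy":6.2,"dz":7.6,"wx":0.132,"wy":0.409,"wz":0.596,"hand":1},{"dx":-35.1,"dy":6.2,"dz":7.6,"wx":0.132,"wy":0.409,"wz":0.596,"hand":1},{"dx":-35.1,"dy":6.2,"dz":7.6,"wx":0.132,"wy":0.409,"wz":0.596,"hand":1}]'
python3 - <<'E'
from h import *
print(r.sense()['qpos'].round(2))
grasp('collar',.09); grasp('collar',.012); im,d,st=snap('wrist','w15')
z=np.load('plane.npz'); n=z['n']; C=cloud('wrist',d,st); H=(C-z['p0'])@n*1000
m=(abs(H-14)<1.6)&(np.linalg.norm(C-PARTS['collar'],axis=-1)<.03); ex=np.cross(n,[0,0,1]);ex/=np.linalg.norm(ex);ex*=np.sign(ex[0]); ey=np.cross(n,ex)
u=(C[m]-PARTS['collar'])@np.c_[ex,ey]*1000; print(m.sum(),cv2.minEnclosingCircle(np.float32(u)),ey)
E
```

```text
time_s: 17.7
ee_pos: [0.4153, 0.1371, 0.1415]
eef_rot: [-0.368, 0.603, -0.286, 0.648]
contact_force: [0.9, -0.3, -0.3]
grip_width: 1.002
[-0.31  0.57  2.03  0.68  0.96 -0.96]
shift cm [-0.11  0.08 -0.13] rot [-0.002  0.001  0.003] deg 0.2 dist 0.2
shift cm [-0.13  7.88 -0.14] rot [-0.002  0.001  0.003] deg 0.2 dist 7.9
1107 ((-0.15061451494693756, 0.2898227870464325), 16.310039520263672) [-0.10905942  0.81255599  0.57258956]
```

View pics/w15.png

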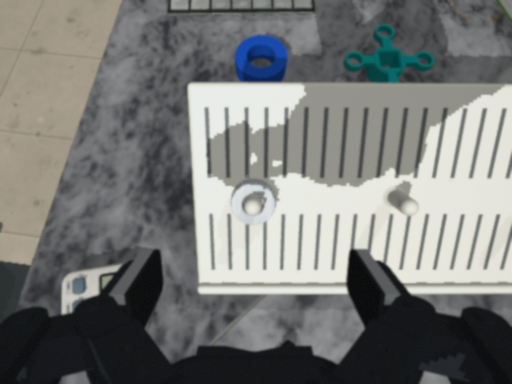

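```bash
python3 -m handwheel '[{"dx":-0.13,"dy":3,"dz":-0.12,"wx":-0.002,"wy":0,"wz":0.003,"hand":1},{"dx":-0.13,"dy":5,"dz":-0.12,"wx":-0.002,"wy":0,"wz":0.003,"hand":1},{"dx":-0.13,"dy":6.5,"dz":-0.12,"wx":-0.002,"wy":0,"wz":0.003,"hand":1},{"dx":-0.13,"dy":7.4,"dz":-0.12,"wx":-0.002,"wy":0,"wz":0.003,"hand":1},{"dx":-0.13,"dy":7.85,"dz":-0.12,"wx":-0.002,"wy":0,"wz":0.003,"hand":1},{"dx":-0.13,"dy":7.85,"dz":-0.12,"wx":-0.002,"wy":0,"wz":0.003,"hand":1},{"dx":-0.13,"dy":7.85,"dz":-0.12,"wx":-0.002,"wy":0,"wz":0.003,"hand":1}]'
python3 - <<'E'
from h import *
grasp('collar',.012)
E
```

```text
time_s: 18.33
ee_pos: [0.4086, 0.1822, 0.0786]
eef_rot: [-0.368, 0.603, -0.284, 0.648]
contact_force: [-0.1, 0.4, 0.4]
grip_width: 0.996
shift cm [ 0.02  0.11 -0.06] rot [-0.001  0.001 -0.   ] deg 0.1 dist 0.1
```

```bash
python3 -m handwheel '[{"dx":0,"dy":0.05,"dz":-0.03,"wx":0,"wy":0,"wz":0,"hand":0.6},{"dx":0,"dy":0.05,"dz":-0.03,"wx":0,"wy":0,"wz":0,"hand":0.5},{"dx":0,"dy":0.05,"dz":-0.03,"wx":0,"wy":0,"wz":0,"hand":0.4},{"dx":0,"dy":0.05,"dz":-0.03,"wx":0,"wy":0,"wz":0,"hand":0.35},{"dx":0,"dy":0.05,"dz":-0.03,"wx":0,"wy":0,"wz":0,"hand":0.25},{"dx":0,"dy":0.05,"dz":-0.03,"wx":0,"wy":0,"wz":0,"hand":0.25},{"dx":0,"dy":0.05,"dz":-0.03,"wx":0,"wy":0,"wz":0,"hand":0.25},{"dx":0,"dy":0.05,"dz":-0.03,"wx":0,"wy":0,"wz":0,"hand":0.25}]' 40
python3 - <<'E'
from h import *
grasp('collar',.012); snap('wrist','w16')
E
```

```text
time_s: 19.0
ee_pos: [0.4077, 0.1827, 0.0786]
eef_rot: [-0.368, 0.603, -0.284, 0.648]
contact_force: [0.1, -3.7, 4.6]
grip_width: 0.352
shift cm [0.07 0.08 0.02] rot [-0.001  0.002 -0.   ] deg 0.1 dist 0.1
```

View pics/w16.png

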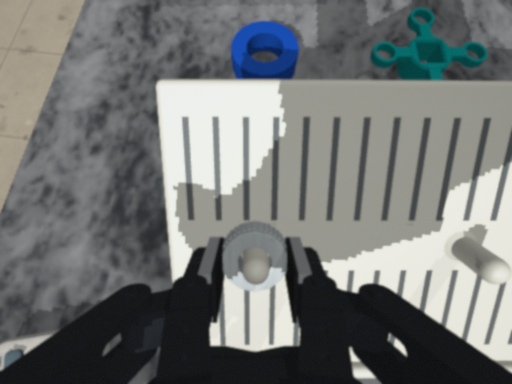

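```bash
python3 -m handwheel '[{"dx":0,"dy":-1,"dz":0,"wx":0,"wy":0,"wz":0,"hand":0.25},{"dx":0,"dy":-2.5,"dz":0,"wx":0,"wy":0,"wz":0,"hand":0.25},{"dx":0,"dy":-4,"dz":0,"wx":0,"wy":0,"wz":0,"hand":0.25},{"dx":0,"dy":-7,"dz":0,"wx":0,"wy":0,"wz":0,"hand":0.25},{"dx":0,"dy":-10,"dz":0,"wx":0,"wy":0,"wz":0,"hand":0.25},{"dx":0,"dy":-11,"dz":0,"wx":0,"wy":0,"wz":0,"hand":0.25},{"dx":0,"dy":-11,"dz":0,"wx":0,"wy":0,"wz":0,"hand":0.25}]'
python3 - <<'E'
from h import *
go([*SP,.20],zdir_deg=7.6)
E
```

```text
time_s: 19.63
ee_pos: [0.4176, 0.1191, 0.1696]
eef_rot: [-0.367, 0.602, -0.286, 0.649]
contact_force: [0.5, -0.1, -0.5]
grip_width: 0.355
shift cm [ 25.56 -21.42   7.47] rot [-0.006  0.002 -0.608] deg 34.8 dist 34.2
```

```bash
python3 -m handwheel '[{"dx":25.6,"dy":-21.4,"dz":7.5,"wx":-0.006,"wy":0.002,"wz":-0.608,"hand":0.25},{"dx":25.6,"dy":-21.4,"dz":7.5,"wx":-0.006,"wy":0.002,"wz":-0.608,"hand":0.25},{"dx":25.6,"dy":-21.4,"dz":7.5,"wx":-0.006,"wy":0.002,"wz":-0.608,"hand":0.25},{"dx":25.6,"dy":-21.4,"dz":7.5,"wx":-0.006,"wy":0.002,"wz":-0.608,"hand":0.25},{"dx":25.6,"dy":-21.4,"dz":7.5,"wx":-0.006,"wy":0.002,"wz":-0.608,"hand":0.25},{"dx":25.6,"dy":-21.4,"dz":7.5,"wx":-0.006,"wy":0.002,"wz":-0.608,"hand":0.25},{"dx":25.6,"dy":-21.4,"dz":7.5,"wx":-0.006,"wy":0.002,"wz":-0.608,"hand":0.25},{"dx":25.6,"dy":-21.4,"dz":7.5,"wx":-0.006,"wy":0.002,"wz":-0.608,"hand":0.25},{"dx":25.6,"dy":-21.4,"dz":7.5,"wx":-0.006,"wy":0.002,"wz":-0.608,"hand":0.25},{"dx":25.6,"dy":-21.4,"dz":7.5,"wx":-0.006,"wy":0.002,"wz":-0.608,"hand":0.25},{"dx":25.6,"dy":-21.4,"dz":7.5,"wx":-0.006,"wy":0.002,"wz":-0.608,"hand":0.25},{"dx":25.6,"dy":-21.4,"dz":7.5,"wx":-0.006,"wy":0.002,"wz":-0.608,"hand":0.25}]'
python3 - <<'E'
from h import *
im,d,st=snap('wrist','w17'); go([*SP,.15],zdir_deg=7.6); C=cloud('wrist',d,st); T=(C-st['ee_pos'])@R.from_quat(st['eef_rot']).as_matrix()
q=T[(d>.05)&(abs(T[...,2])<.0155)&(T[...,1]>-.006)&(T[...,1]<.004)&(abs(T[...,0])<.03)]; print(len(q),np.percentile(q[:,1],[10,50,90])); uv=q[:,[0,2]]*1000
print(cv2.minEnclosingCircle(np.float32(uv)), np.percentile(uv,[1,99],axis=0))
crop('w17',130,100,400,320,2.9,'w17c')
E
```

```text
time_s: 20.63
ee_pos: [0.533, -0.1962, 0.1954]
eef_rot: [0.534, -0.469, 0.461, -0.532]
contact_force: [-0.2, -0.5, -0.1]
grip_width: 0.349
shift cm [0.47 4.57 0.2 ] rot [ 0.008  0.003 -0.005] deg 0.6 dist 4.6
2868 [-9.07287300e-04  3.38758320e-05  1.78267625e-03]
((1.7203086614608765, -0.09216707199811935), 18.944974899291992) [[-14.3875849  -15.28050373]
 [ 15.83558327  14.7191551 ]]
```

View pics/w17c.png

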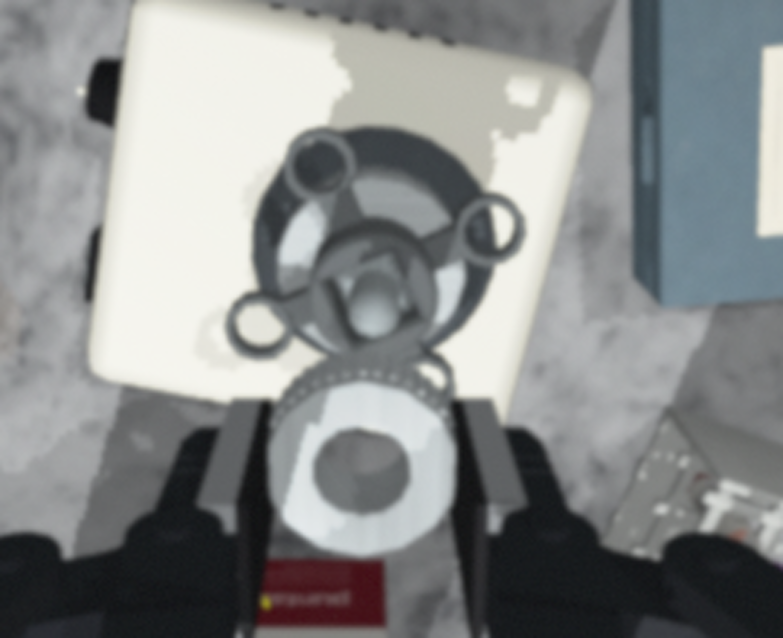

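```bash
python3 -m handwheel '[{"dx":0.28,"dy":1,"dz":0.14,"wx":0.006,"wy":0.002,"wz":-0.004,"hand":0.25},{"dx":0.28,"dy":3,"dz":0.14,"wx":0.006,"wy":0.002,"wz":-0.004,"hand":0.25},{"dx":0.28,"dy":4.5,"dz":0.14,"wx":0.006,"wy":0.002,"wz":-0.004,"hand":0.25},{"dx":0.28,"dy":4.5,"dz":0.14,"wx":0.006,"wy":0.002,"wz":-0.004,"hand":0.25},{"dx":0.28,"dy":4.5,"dz":0.14,"wx":0.006,"wy":0.002,"wz":-0.004,"hand":0.25},{"dx":0.28,"dy":4.5,"dz":0.14,"wx":0.006,"wy":0.002,"wz":-0.004,"hand":0.25},{"dx":0.28,"dy":4.5,"dz":0.14,"wx":0.006,"wy":0.002,"wz":-0.004,"hand":0.25}]'
python3 - <<'E'
from h import *
go([SP[0],SP[1]+.0007,.13],zdir_deg=7.6); im,d,st=snap('wrist','w18'); crop('w18',130,130,400,350,2.9,'w18c')
E
```

```text
time_s: 21.27
ee_pos: [0.5368, -0.2011, 0.153]
eef_rot: [0.532, -0.464, 0.467, -0.532]
contact_force: [-0.3, 0.4, -0.5]
grip_width: 0.351
shift cm [-0.18  2.3  -0.12] rot [-0.002  0.     0.003] deg 0.2 dist 2.3
```

View pics/w18c.png

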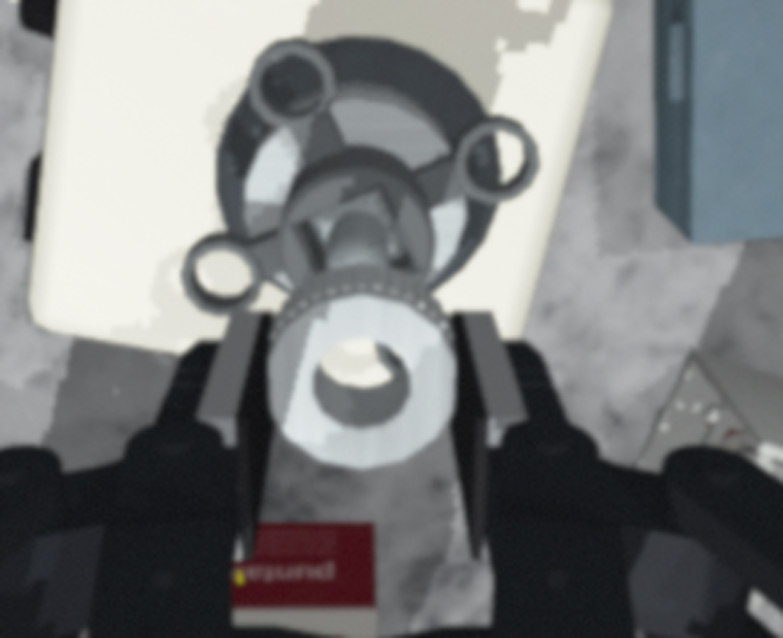

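```bash
python3 -m handwheel '[{"dx":-0.14,"dy":0.8,"dz":-0.09,"wx":-0.002,"wy":0,"wz":0.003,"hand":0.25},{"dx":-0.14,"dy":1.6,"dz":-0.09,"wx":-0.002,"wy":0,"wz":0.003,"hand":0.25},{"dx":-0.14,"dy":1.6,"dz":-0.09,"wx":-0.002,"wy":0,"wz":0.003,"hand":0.25},{"dx":-0.14,"dy":1.6,"dz":-0.09,"wx":-0.002,"wy":0,"wz":0.003,"hand":0.25},{"dx":-0.14,"dy":1.6,"dz":-0.09,"wx":-0.002,"wy":0,"wz":0.003,"hand":0.25}]'
python3 - <<'E'
from h import *
go([SP[0],SP[1]+.0007,.13],zdir_deg=7.6); print(r.sense()['joint_velocities'].round(3))
E
```

```text
time_s: 21.73
ee_pos: [0.535, -0.2001, 0.1356]
eef_rot: [0.532, -0.467, 0.465, -0.532]
contact_force: [-0.3, 0.4, -0.6]
grip_width: 0.35
shift cm [-0.05  0.56  0.04] rot [ 0.002 -0.    -0.002] deg 0.1 dist 0.6
[-0.    -0.008 -0.007 -0.    -0.001 -0.001]
```

```bash
python3 -m handwheel '[{"dx":-0.03,"dy":0.5,"dz":0.02,"wx":0,"wy":0,"wz":0,"hand":0.25},{"dx":-0.03,"dy":0.9,"dz":0.02,"wx":0,"wy":0,"wz":0,"hand":0.25},{"dx":-0.03,"dy":1.2,"dz":0.02,"wx":0,"wy":0,"wz":0,"hand":0.25},{"dx":-0.03,"dy":1.4,"dz":0.02,"wx":0,"wy":0,"wz":0,"hand":0.25},{"dx":-0.03,"dy":1.6,"dz":0.02,"wx":0,"wy":0,"wz":0,"hand":0.25},{"dx":-0.03,"dy":1.8,"dz":0.02,"wx":0,"wy":0,"wz":0,"hand":0.25}]'
```

```text
time_s: 22.23
ee_pos: [0.5353, -0.1998, 0.1176]
eef_rot: [0.532, -0.467, 0.465, -0.532]
contact_force: [0.0, 0.6, -1.5]
grip_width: 0.347
```

```bash
python3 -m handwheel '[{"dx":0,"dy":0.15,"dz":0,"wx":0,"wy":0,"wz":0,"hand":0.25},{"dx":0,"dy":0.3,"dz":0,"wx":0,"wy":0,"wz":0,"hand":0.25},{"dx":0,"dy":0.45,"dz":0,"wx":0,"wy":0,"wz":0,"hand":0.25},{"dx":0,"dy":0.6,"dz":0,"wx":0,"wy":0,"wz":0,"hand":0.25},{"dx":0,"dy":0.7,"dz":0,"wx":0,"wy":0,"wz":0,"hand":0.25}]'
```

```text
time_s: 22.65
ee_pos: [0.5352, -0.1997, 0.1108]
eef_rot: [0.532, -0.467, 0.465, -0.532]
contact_force: [0.2, 0.0, 0.1]
grip_width: 0.347
```

```bash
python3 -m handwheel '[{"dx":0,"dy":0.15,"dz":0,"wx":0,"wy":0,"wz":0,"hand":0.25},{"dx":0,"dy":0.3,"dz":0,"wx":0,"wy":0,"wz":0,"hand":0.25},{"dx":0,"dy":0.4,"dz":0,"wx":0,"wy":0,"wz":0,"hand":0.25},{"dx":0,"dy":0.5,"dz":0,"wx":0,"wy":0,"wz":0,"hand":0.25},{"dx":0,"dy":0.55,"dz":0,"wx":0,"wy":0,"wz":0,"hand":0.25}]'
```

```text
time_s: 23.07
ee_pos: [0.5353, -0.1998, 0.1066]
eef_rot: [0.532, -0.466, 0.465, -0.532]
contact_force: [-2.7, 0.1, 10.6]
grip_width: 0.351
```

```bash
python3 -m handwheel '[{"dx":0,"dy":0,"dz":0,"wx":0,"wy":0,"wz":0,"hand":1},{"dx":0,"dy":0,"dz":0,"wx":0,"wy":0,"wz":0,"hand":1},{"dx":0,"dy":0,"dz":0,"wx":0,"wy":0,"wz":0,"hand":1},{"dx":0,"dy":0,"dz":0,"wx":0,"wy":0,"wz":0,"hand":1},{"dx":0,"dy":0,"dz":0,"wx":0,"wy":0,"wz":0,"hand":1},{"dx":0,"dy":-2,"dz":0,"wx":0,"wy":0,"wz":0,"hand":1},{"dx":0,"dy":-5,"dz":0,"wx":0,"wy":0,"wz":0,"hand":1},{"dx":0,"dy":-9,"dz":0,"wx":0,"wy":0,"wz":0,"hand":1},{"dx":0,"dy":-10,"dz":0,"wx":0,"wy":0,"wz":0,"hand":1},{"dx":0,"dy":-10,"dz":0,"wx":0,"wy":0,"wz":0,"hand":1},{"dx":0,"dy":-10,"dz":0,"wx":0,"wy":0,"wz":0,"hand":1}]'
python3 - <<'E'
from h import *
im,d,st=snap('wrist','w19'); C=cloud('wrist',d,st); rr=np.hypot(C[...,0]-SP[0],C[...,1]-SP[1])
q=C[(d>.05)&(C[...,2]>.1035)&(C[...,2]<.111)&(rr<.02)&(rr>.009)]
print(len(q),np.percentile(q[:,2],[5,50,95])); print(cv2.minEnclosingCircle(np.float32(q[:,:2]*1000)))
A=np.c_[q[:,:2],np.ones(len(q))]; print(np.linalg.lstsq(A,q[:,2],rcond=None)[0])
crop('w19',140,90,380,280,3.2,'w19c'); snap('top','top1'); snap('scene','scene1')
E
```

```text
time_s: 23.98
ee_pos: [0.5353, -0.1998, 0.2055]
eef_rot: [0.532, -0.466, 0.465, -0.532]
contact_force: [-0.5, 0.3, -0.5]
grip_width: 0.998
901 [0.10475153 0.10656815 0.10770984]
((535.2230224609375, -201.2972869873047), 16.589086532592773)
[ 0.00036075 -0.01439336  0.10341513]
```

View pics/w19c.png

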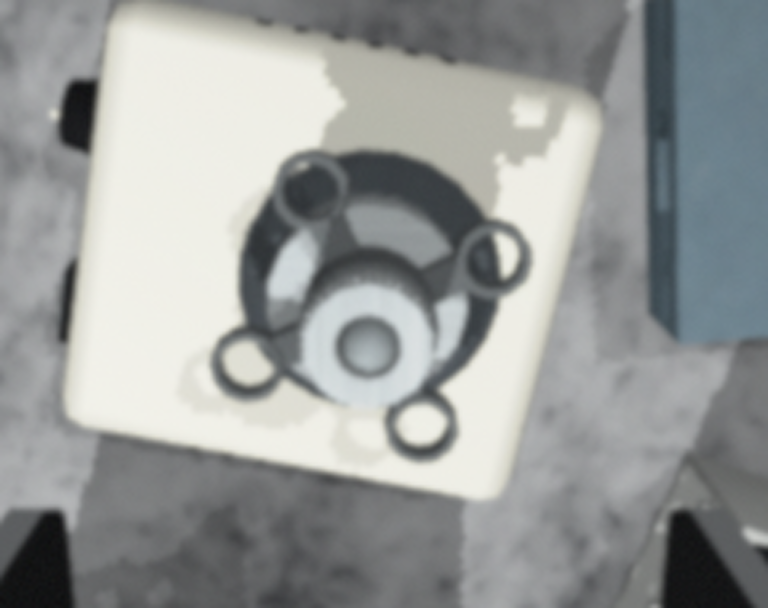

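View pics/top1.png

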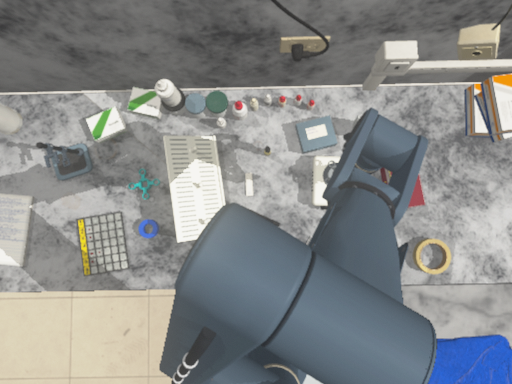

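View pics/scene1.png

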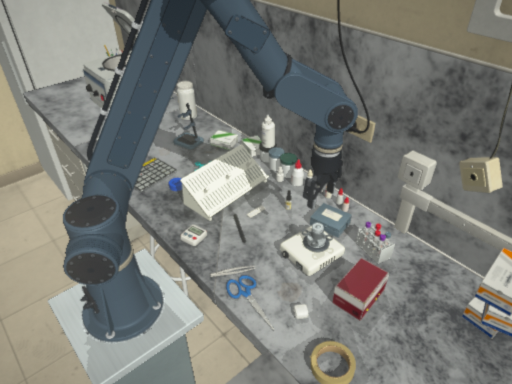

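```bash
python3 - <<'E'
from h import *
print(r.sense()['contact_force'], r.sense()['joint_velocities'].round(3)); print(r.job_done())
E
```

```text
[ 1.19852613 -0.02570469 -0.68975342] [-0.     0.006 -0.004  0.001  0.001  0.002]
the job is handed in; nothing more can be done
None
```

The mixer is back together on the spindle, in order: spacer, tube head, collar. I handed the job in at about 24 s; no verdict is reported.

**Parts:** I took the spacer, grey head and collar off the rack pegs and left the blue ring and turquoise head alone. I turned the head to the square's flats, seen at about 32°, and it dropped over the square without resistance.

**Forces:** Up to first contact the readings stayed near the part's own weight. On seating, the highest readings were about 8 N for the spacer and head and 11 N for the collar.

**Last checks:** Each part was measured with the wrist camera just after release.

| Part | Top measured (mm above bench) | Top expected | Distance from spindle axis | Tilt |
|---|---|---|---|---|
| Spacer | 68.5 | 68 | about 1 mm | under 1° |
| Head | 92.3 | 92 | about 1.5 mm | under 1° |
| Collar | 106.6 | 106 | about 1 mm | under 1° |

- The heights all read 0.3 to 0.6 mm high, which I put down to camera depth error rather than a gap.
- The distances come from edge fits and include camera error of about 2 mm.
- The gripper was open and about 10 cm clear of the stack.
- In the scene picture the marker, dropper bottle, test cassette and gauze swab look where they started. I compared them by eye and did not measure them.

No check failed. The arm's pose readings sat 1 to 4 mm off the target after long moves, so I corrected the position before each lowering.

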